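# Bolt the swarf basket shut and turn it over

### The arm

A 6-joint arm with a two-finger parallel gripper is mounted at the origin on a cart in front of the work surface, level with it; the furniture and walls round the work are solid. World frame = base frame: x ahead of the robot, y to its left, z up, the work surface at z = 0. Lengths are in m, angles in rad, forces in N, time in s.
With the tool pointing down it reaches from about 0.4 to 0.825 m from the base axis. Payload 7 kg.
Tool frame: the origin (TCP) lies at the centre of the arm's flange, where the gripper is bolted on; the fingertips stand 178 mm ahead of it and the grasp point (between the pads) lies 159 mm ahead of it (arm.tip_reach is the distance from the TCP to the fingertips, in m); z points along the fingers, y is the direction in which the jaws open and shut (so a half turn about z gives the same grasp; the last joint's range is limited). The gripper opens to 88 mm and grips with 3 to 60 N. Pads are 19 mm wide; open, the fingers measure 130 mm over their backs; the gripper's body (78 mm by 193 mm) begins 47 mm behind the grasp point.
Start: joints at [-0.875, 0.359, 0.012, 0, -1.224, -0.288], TCP at [0.268, -0.62, 0.405] pointing down, gripper open.
Joint ranges: [-3.07, 3.07], [-1.43, 2.12], [-1.02, 1.25], [-3.03, 1.67], [-3.05, -0], [-3.03, 3.03]. Speed limits (rad/s): [2.39, 2.39, 3.01, 3.14, 3.14, 3.14].

### API

Orientations are given as [roll, pitch, yaw] about the fixed x, y, z axes, in that order (R = Rz(yaw) Ry(pitch) Rx(roll)).
In Python, from station import arm gives the robot as it stands.
- The arm moves only by the shell command python3 -m inch 'ROWS' [OPENING] [FORCE]. ROWS is JSON, a list that holds one entry, the list of rows, each a list of 6 numbers: the shift along the world's x, y, z in units of 200 mm (1.0 is 200 mm), then the turn, a rotation vector about the world's x, y, z in units of 180 degrees (1.0 is 180 degrees). A call has 1 to 8 rows; each row is the pose to reach, as a shift and turn from the pose commanded when the call began, turning the shorter way round; what a row does not reach only later rows make up. A row lasts 1/8 s, in which the tool goes at most 62.5 mm and 10.7 degrees, less where a joint would pass 70% of its speed; a pose out of reach is approached as far as the arm can. A call with a number of a shift or a turn outside -1 to 1 is refused whole. A call with a gripper value outside its range is refused whole. OPENING is the finger opening in mm, from 0 to 87.6, set as the call begins (- or left out, the last holds). The fingers move at their own pace and stop on an object; FORCE is the grip in N (left out, the last holds). Time passes only in rows, so rows that repeat a pose let the fingers close. It gives the time, the measured TCP pose, the force and the opening at its end, in the units of the state.
- arm.get_state(): the state, without advancing time (a new reading comes with each control period).
- arm.grab_frame(name): name is "scene" or "top" or "wrist"; returns the picture (480x640x3 uint8, blue, green, red); there is no depth.
- arm.camera_params(name): a dict with "vertical_fov" (degrees; the focal length in pixels is half the picture's height over the tangent of half this angle, whatever the lens; pixels are square), "cx", "cy" (the principal point, pixels), "pose" (4x4, takes a point from camera to world coordinates). Camera axes: x right, y down, z forward; pixel columns grow to the right and rows downward; lengths in m; the calibration is good to about 2 mm. A picture is of the moment at which its call begins: read the wrist's pose just before it. camera_params takes no time and is no camera call; for the wrist camera it gives the pose at the moment of the call.
- arm.job_done(): hands the job in, once; it reports no verdict.
Trained networks look in the newest picture that a camera, given by its name, has taken for a name from the list of things; names that differ only in an ending like _2 or _b are one class to them, and where a whole thing is asked for, a point or a joint stands for the part that bears it (a point fixed in the world has none). Each returns a list of dicts, best first, with "score" (0 to 1); they miss things now and then, are a little off and sometimes report something else, mostly with a low value. They report only what shows in the picture. A call takes as long as a camera call. They do not tell look-alikes from the thing itself.
- arm.search_frame(target, camera): "box" ([left, top, right, bottom] in pixels, round what is visible of it).
- arm.regions_of(target, camera): "region" (480x640 bool, what is visible of it) and "box" ([left, top, right, bottom] in pixels, round what is visible of it).
The state is a dict: "t": time; "q": joint angles; "qd": joint speeds; "joint_efforts": joint torques, N m; "eef_pos": TCP position; "ee_rot": TCP orientation; "force": force on the tool from outside, world axes, zero at the start; "moment": the same for the moment, N m; "width": finger opening in m.
Only numpy, scipy, OpenCV 4.12 (cv2) and the standard library are available. Lean on these libraries where they do the work, as an engineer would, in place of code of your own. Each camera call takes 0.05 s, during which the arm holds its last target.

### The job

Put every steel collet that stands on the bench into the turn-over basket, shut its hatch and slide the bolt fully home. With the basket still upright, give the hatch handle a firm tug upward to make sure that the bolt holds, then swing the crank over until the basket is fully upside down, so that the swarf can fall out of the bores, and leave it so. Do not disturb the other things on the bench.

Things in the scene. Friction and masses are not known exactly. Their poses are not given: they have to be found in the camera images.
- collet_0_center (a point): centre (half-way up) of a plain steel collet, a stubby bored sleeve standing on end, 30 mm across at its widest and 32 mm tall, 40 g; its z axis is its bore; None if it is absent in this run (2 to 4 of the four are there)
- collet_1_center (a point): centre (half-way up) of a plain steel collet, a stubby bored sleeve standing on end, 25 mm across at its widest and 40 mm tall, 60 g; its z axis is its bore; None if it is absent in this run (2 to 4 of the four are there)
- collet_2_center (a point): centre (half-way up) of a plain steel collet, a stubby bored sleeve standing on end, 22 mm across at its widest and 26 mm tall, 80 g; its z axis is its bore; None if it is absent in this run (2 to 4 of the four are there)
- collet_3_center (a point): centre (half-way up) of a plain steel collet, a stubby bored sleeve standing on end, 28 mm across at its widest and 22 mm tall, 100 g; its z axis is its bore; None if it is absent in this run (2 to 4 of the four are there)
- basket_floor (a point): middle of the inner floor of the basket, a slotted aluminium box in an A-frame stand over a grey swarf tray. Axes: x from the front wall to the hinged side (at the start away from the robot, within 0.18 rad), y along the trunnions toward the crank, z from the floor to the mouth. Inside 112 (x) by 164 (y) mm, 60 mm deep, walls 3 mm
- basket_axis (a point): middle of the trunnion axis, which runs along y, 32 mm above basket_floor and 125 mm over the bench; axes as basket_floor. The stand's uprights are at y = +-104 mm and end 18 mm above the axis; the swarf tray is 196 (x) by 250 (y) mm, 16 mm tall
- basket (a joint): turn of the basket, rad: 0 = upright, mouth up (a stop), 3.14 = fully upside down (a stop); as it grows the top comes forward (to the basket's -x side) and down. Friction of 0.8 N m (10 N at the crank handle) holds it at any angle; it starts within 0.1 of 0
- hatch (a joint): angle of the hatch, rad: 0 = shut on the rim, 1.85 = wide open (a stop), leaning back past upright; it starts at 1.72 to 1.82 and stays there by its weight; pushed forward past upright (below about 1.3) it falls shut by itself, damped. With the bolt home it has about 0.02 of play
- bolt (a joint): travel of the bolt, m: 0 = drawn back, clear of the hatch's eye, 0.044 = fully home (a stop), through the eye; friction 1.5 N; it slides along +y of basket_floor and enters the eye only while the hatch is shut; it starts at 0 to 0.008
- hatch_handle (a point): middle of the hatch's bar handle: a wooden rod 12 mm thick, 96 mm long along y, on two posts 80 mm apart, its centre line 30 mm (24 mm clear) off the hatch's outer face and 98 mm from the hinge line. Shut, it lies on top, 95 mm above basket_floor; open, it is on the rear side of the hatch
- bolt_knob (a point): middle of the bolt's upright round knob, 15 mm across and 20 mm tall, on an 8 mm stem that stands on the bolt; it is 75 mm in front of basket_floor's middle, 86 mm above the floor and 21 mm above the shut hatch's outer face, free on all sides
- crank_handle (a point): middle of the crank's wooden handle: a sleeve 18 mm thick, 62 mm long along y, spinning freely on its pin, on an 80 mm arm, 159 mm to the +y side of the basket's middle. With the basket upright the arm points level to the rear (+x); turning the basket over carries it up over the top and down to the front
- hatch_hinge (a point): middle of the hatch's hinge line, on the basket's rear rim: 64 mm behind and 62 mm above basket_floor; axes as basket_floor. The hatch is a slotted sheet 5 mm thick, 170 mm long, reaching 128 mm from the hinge line
- bolt_rod: steel rod of the bolt, 10 mm thick, moves with joint bolt; origin on its axis under the knob
- hatch_eye: steel eye at the middle of the hatch's front edge, into which the bolt slides: its lower bar passes 2.5 mm under the bolt; origin at the hatch's hinge line. A tug on the shut hatch presses this bar up against the rod; about 10 N at the handle is a firm tug
- whetstone: bystander: grey whetstone 33 x 68 x 27 mm, origin under its centre
- calipers: bystander: steel calipers lying flat, 71 x 186 x 10 mm, origin under its middle
- small_green_box: bystander: closed green plastic box 71 x 103 x 34 mm, origin under its centre
There are look-alikes about, which are no part of the job. There is more than one size of the part that bears collet_0_center; the job needs the smaller.

How it is judged:
By the outcome, as a careful person would: the job done as asked, in the order asked, and still so for the second after the job is handed in, with the robot touching nothing.
Of collet_0, collet_1, collet_2, collet_3 only 2 to 4 are there at a start; the rules pass over those that are not, and their reading is None.
At some moment in a run one of collet_0, collet_1, collet_2, collet_3 may be knocked a few centimetres aside while the robot is not near it.
It also fails if it takes over 210 s, if anything falls off the work surface, if the arm or the gripper's body presses on something with over 40 N, if the wrist force passes 120 N, or if a joint passes its speed limit or range.

## Working session

There is one attempt and no reset: what is moved stays moved. The work goes in short steps, Python scripts to look and compute and a shell command to move; the robot and the scene stay as the last step left them, time stands still between calls to the robot, and variables do not carry over. Pictures are saved under pics/ and viewed, and the job is handed in when it is done.

```bash
ls; mkdir -p pics
python3 - <<'E'
from station import arm
import cv2
s=arm.get_state();print(s)
for n in("scene","top","wrist"):
    cv2.imwrite(f"pics/{n}0.png",arm.grab_frame(n))
    p=arm.camera_params(n);print(n,p['vertical_fov'],p['cx'],p['cy'],p['pose'].round(3).tolist() if hasattr(p['pose'],'round') else p['pose'])
E
```

```text
pics
{'t': 0.0, 'q': array([-8.74883781e-01,  3.59377386e-01,  1.10692700e-02, -3.39741370e-04,
       -1.22409807e+00, -2.88095306e-01]), 'qd': array([ 0.0003429 , -0.00062923, -0.00105378,  0.00059888, -0.00095594,
        0.00187875]), 'joint_efforts': array([-1.67032135e-04, -5.82702613e+01,  2.93050861e+01,  6.99724317e+00,
        6.79077086e-03, -1.48189620e-04]), 'eef_pos': array([ 0.26762795, -0.61946794,  0.403735  ]), 'ee_rot': array([ 3.13995839e+00, -1.51229231e-04, -2.73389099e+00]), 'force': array([ 0.90389367,  0.12439255, -0.16137301]), 'moment': array([0.03104624, 0.00226953, 0.0324936 ]), 'width': 0.08755315895514969}
scene 56.61162470700604 320.15347403935317 237.3553272458745 [[0.471, -0.377, 0.798, -0.296], [-0.882, -0.228, 0.413, -0.491], [0.027, -0.898, -0.44, 0.564], [0.0, 0.0, 0.0, 1.0]]
top 51.11830744300164 323.90089567787396 236.97155118733093 [[0.001, -0.992, 0.125, 0.347], [-1.0, -0.001, 0.002, -0.055], [-0.002, -0.125, -0.992, 1.316], [0.0, 0.0, 0.0, 1.0]]
wrist 65.57861732040544 316.6501001586526 241.44866347589937 [[-0.397, 0.883, 0.252, 0.199], [0.918, 0.381, 0.11, -0.648], [0.001, 0.275, -0.961, 0.384], [0.0, 0.0, 0.0, 1.0]]
```

View pics/scene0.png

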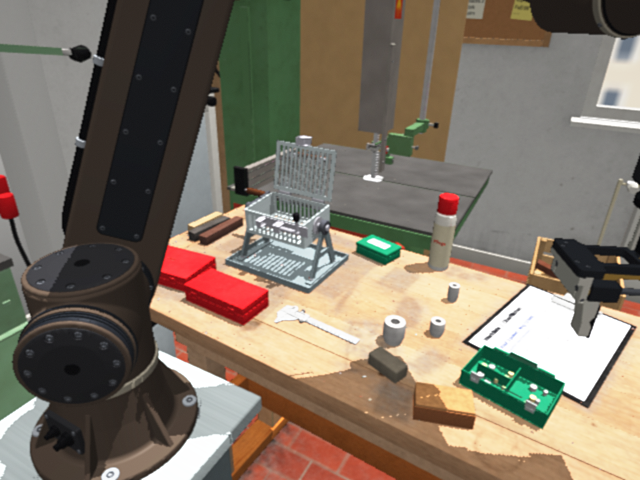

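View pics/top0.png

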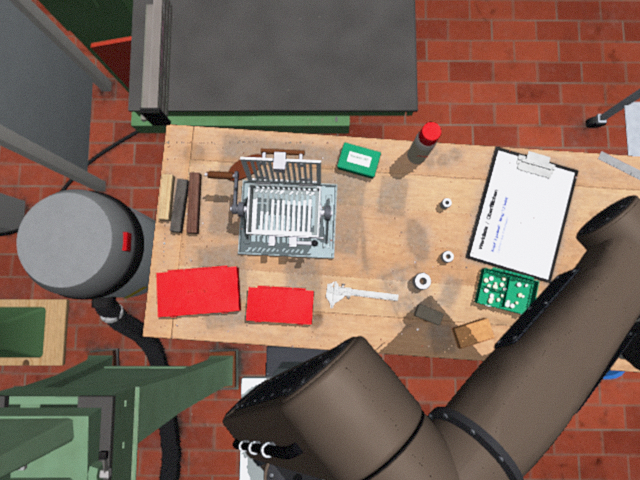

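View pics/wrist0.png

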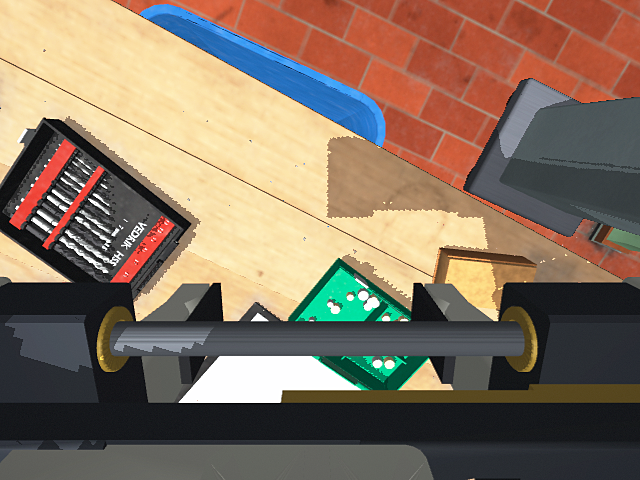

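The scene picture shows three sleeves at (395,330), (437,326) and (453,292). The same three are in the top picture at (423,281), (447,256) and (447,203). I'll measure their positions and sizes.

```bash
cat > h.py <<'E'
from station import arm
import cv2, numpy as np
from scipy.spatial.transform import Rotation as Rn
def ray(cam,u,v,P=None):
    P=P or arm.camera_params(cam);M=np.array(P['pose']);f=240/np.tan(np.radians(P['vertical_fov']/2))
    d=M[:3,:3]@np.array([(u-P['cx'])/f,(v-P['cy'])/f,1]);return M[:3,3],d
def atz(cam,u,v,z,P=None):
    o,d=ray(cam,u,v,P);return o+d*(z-o[2])/d[2]
def tri(obs):
    A=np.zeros((3,3));b=np.zeros(3)
    for o,d in obs:
        d=d/np.linalg.norm(d);Q=np.eye(3)-np.outer(d,d);A+=Q;b+=Q@o
    x=np.linalg.solve(A,b);return x,[float(np.linalg.norm((np.eye(3)-np.outer(d,d)/(d@d))@(x-o))*1000) for o,d in obs]
def proj(cam,X,P=None):
    P=P or arm.camera_params(cam);M=np.array(P['pose']);f=240/np.tan(np.radians(P['vertical_fov']/2))
    c=M[:3,:3].T@(np.array(X)-M[:3,3]);return np.array([P['cx']+f*c[0]/c[2],P['cy']+f*c[1]/c[2]])
def crop(cam,img,x0,y0,x1,y1,s,name):
    cv2.imwrite(f'pics/{name}.png',cv2.resize(img[y0:y1,x0:x1],None,fx=s,fy=s,interpolation=cv2.INTER_CUBIC))
E
python3 - <<'E'
from h import *
for c in("scene","top"):
    img=arm.grab_frame(c)
    for t in ["collet_0_center","collet_1_center","collet_2_center","collet_3_center"]:
        for r in arm.search_frame(t,c): print(c,t,[round(float(x),1) for x in r['box']],round(r['score'],2), atz(c,(r['box'][0]+r['box'][2])/2,(r['box'][1]+r['box'][3])/2,0.015).round(3))
    if c=="scene": crop(c,img,360,260,480,360,6,'sc1')
    else: crop(c,img,400,180,470,310,4,'tc1')
E
```

```text
scene collet_0_center [384.5, 316.5, 408.1, 344.5] 0.55 [ 0.408 -0.302  0.015]
scene collet_0_center [427.8, 316.9, 447.5, 338.8] 0.54 [ 0.458 -0.371  0.015]
scene collet_0_center [280.2, 213.8, 300.8, 231.6] 0.32 [0.741 0.147 0.015]
scene collet_0_center [245.2, 135.6, 336.9, 250.1] 0.31 [0.958 0.278 0.015]
scene collet_1_center [446.7, 286.5, 458.6, 302.4] 0.63 [ 0.596 -0.369  0.015]
scene collet_1_center [282.6, 214.7, 303.7, 231.9] 0.21 [0.741 0.138 0.015]
top collet_0_center [409.6, 269.5, 428.2, 286.1] 0.58 [ 0.404 -0.298  0.015]
top collet_3_center [323.6, 280.5, 397.4, 306.9] 0.74 [ 0.363 -0.146  0.015]
```

```bash
python3 -c "
import cv2,numpy as np
a=cv2.imread('pics/sc1.png');b=cv2.imread('pics/tc1.png');print(a.shape,b.shape)"
```

```text
(600, 720, 3) (520, 280, 3)
```

View pics/sc1.png

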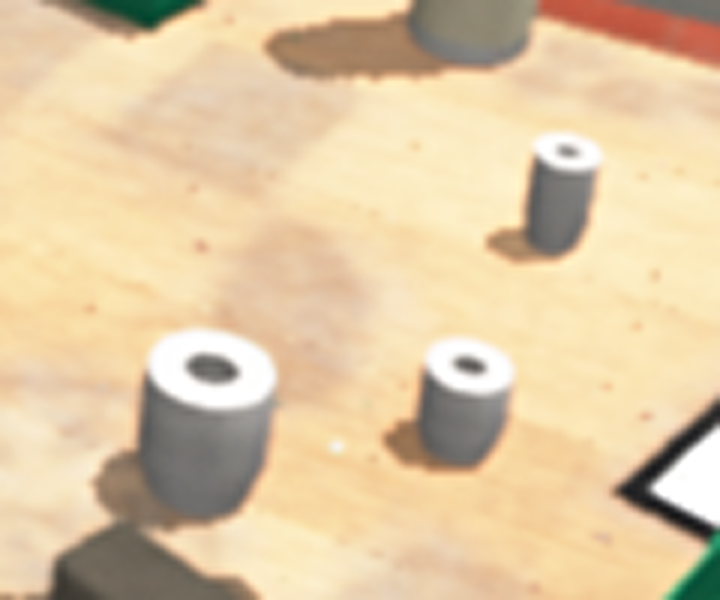

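View pics/tc1.png

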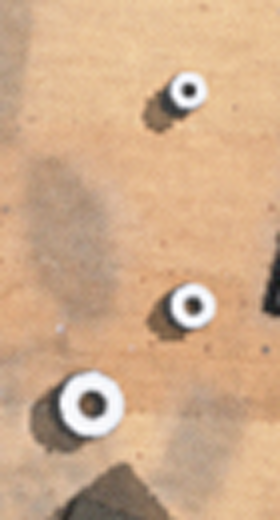

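Run:
```python
from h import *
for n,s,t,w in [("far",(454.4,285.2),(447,202.75),(11.4,9.6)),("mid",(438.2,321),(448,256.25),(15.3,11.8)),("big",(395.2,321.5),(422.75,281),(21.5,16.3))]:
    x,e=tri([ray('scene',*s),ray('top',*t)])
    P=arm.camera_params('scene');f=240/np.tan(np.radians(P['vertical_fov']/2));M=np.array(P['pose'])
    ds=(M[:3,:3].T@(x-M[:3,3]))[2]
    Pt=arm.camera_params('top');ft=240/np.tan(np.radians(Pt['vertical_fov']/2));Mt=np.array(Pt['pose']);dt=(Mt[:3,:3].T@(x-Mt[:3,3]))[2]
    print(n,x.round(4),e,'dia scene',w[0]*ds/f,'top',w[1]*dt/ft)
for c in("scene","top"):
    arm.grab_frame(c)
    for t in ["basket_floor","basket","hatch","bolt","hatch_handle","bolt_knob","crank_handle","bolt_rod","hatch_eye","whetstone","calipers","small_green_box"]:
        for r in arm.search_frame(t,c)[:2]: print(c,t,[round(float(x),1) for x in r['box']],round(r['score'],2))
```

```text
far [ 0.5963 -0.3696  0.0398] [0.4253969768450295, 0.4253969768451029] dia scene 0.02537789785483747 top 0.024804215316703897
mid [ 0.4584 -0.3703  0.0313] [0.23643167186210023, 0.23643167186200356] dia scene 0.03040203400927147 top 0.030281759603360756
big [ 0.3945 -0.3014  0.0455] [0.09434770257237451, 0.09434770257237461] dia scene 0.041332596416146894 top 0.041116918752574554
scene basket_floor [245.7, 136.0, 337.8, 248.8] 0.89
scene basket [245.8, 135.5, 336.5, 250.0] 0.97
scene hatch [272.4, 135.9, 343.1, 199.9] 0.83
scene bolt [280.2, 214.1, 301.9, 233.7] 0.51
scene hatch_handle [273.3, 133.0, 341.4, 201.5] 0.72
scene hatch_handle [279.8, 213.4, 301.3, 233.2] 0.19
scene bolt_knob [282.4, 211.9, 301.8, 234.4] 0.45
scene bolt_rod [283.9, 227.4, 298.6, 234.1] 0.42
scene bolt_rod [444.7, 287.1, 459.6, 301.1] 0.36
scene hatch_eye [294.9, 137.4, 314.0, 146.7] 0.58
scene whetstone [367.3, 348.9, 409.5, 382.5] 0.61
scene calipers [276.7, 306.5, 363.7, 346.5] 0.97
scene small_green_box [354.2, 233.6, 399.3, 264.8] 0.65
top basket_floor [203.4, 144.5, 333.6, 247.0] 0.86
top basket [203.1, 146.7, 326.5, 244.8] 0.84
top hatch [236.2, 146.7, 321.2, 183.8] 0.74
top bolt [298.4, 236.3, 317.3, 245.7] 0.59
top bolt [275.5, 148.1, 286.1, 168.8] 0.18
top hatch_handle [237.2, 150.7, 319.8, 184.6] 0.77
top hatch_handle [205.9, 143.6, 324.1, 246.9] 0.39
top bolt_knob [295.3, 238.3, 318.4, 245.2] 0.57
top bolt_knob [274.8, 146.7, 285.6, 170.6] 0.2
top crank_handle [206.6, 169.7, 234.0, 181.6] 0.5
top crank_handle [439.3, 254.5, 453.2, 261.8] 0.24
top bolt_rod [415.1, 307.1, 439.8, 324.9] 0.46
top bolt_rod [292.4, 240.6, 309.3, 242.5] 0.41
top hatch_eye [277.4, 146.8, 285.8, 170.8] 0.63
top whetstone [413.8, 302.4, 443.6, 325.9] 0.73
top calipers [323.6, 281.3, 397.9, 307.2] 0.77
```

Run:
```python
import cv2
a=cv2.imread('pics/scene0.png')[130:290,220:360];b=cv2.imread('pics/top0.png')[140:270,190:350]
cv2.imwrite('pics/sb.png',cv2.resize(a,None,fx=3.7,fy=3.7,interpolation=2));cv2.imwrite('pics/tb.png',cv2.resize(b,None,fx=4.5,fy=4.5,interpolation=2))
```

```text
(no output)
```

View pics/sb.png

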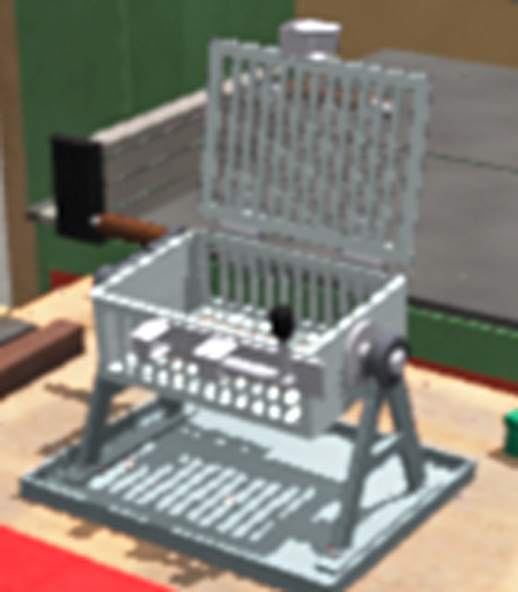

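View pics/tb.png

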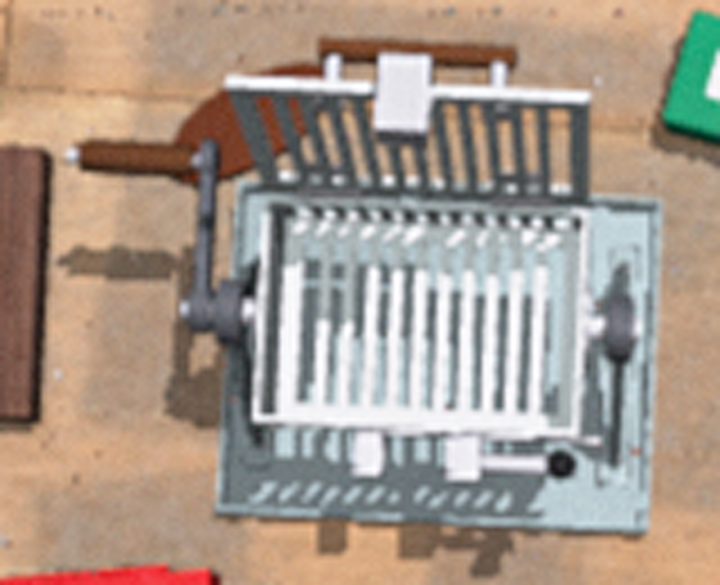

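The mid sleeve measures 30 mm across and 31 mm high, so it is collet_0. The far one is 25 mm across and 40 mm high, so it is collet_1. The big one is 41 mm across and 45 mm high, so it is the larger look-alike and stays where it is. Next I'll fit the basket pose.

```bash
cat > fitb.py <<'E'
from h import *
from scipy.optimize import least_squares
top={'rl':(268,207),'rr':(590,207),'fr':(578,440),'fl':(252,418)}
sc={'fl':(97,292),'fr':(310,357),'rr':(405,275),'rl':(190,232)}
loc={'rl':(59,85),'rr':(59,-85),'fr':(-59,-85),'fl':(-59,85)}
obs=[]
for k,(u,v) in top.items(): obs.append(('top',np.array([u/4.5+190,v/4.5+140]),[loc[k][0]/1e3,loc[k][1]/1e3,.060]))
for k,(u,v) in sc.items(): obs.append(('scene',np.array([u/3.7+220,v/3.7+130]),[loc[k][0]/1e3,loc[k][1]/1e3,.060]))
PP={c:arm.camera_params(c) for c in('top','scene')}
def W(p,l):
    x,y,z,yaw,b=p;c,s=np.cos(yaw),np.sin(yaw)
    # joint turn b about y axis through axis point (z=.032): top goes to -x => rotation about -y
    lx,ly,lz=l;lz-=.032
    lx,lz=lx*np.cos(b)-lz*np.sin(b), lx*np.sin(b)+lz*np.cos(b)
    return np.array([x+c*lx-s*ly,y+s*lx+c*ly,z+lz])
def r(p): return np.concatenate([proj(c,W(p,l),PP[c])-uv for c,uv,l in obs])
if __name__=='__main__':
    s=least_squares(r,[.62,.14,.125,0,0],loss='soft_l1');print(s.x.round(4));print(r(s.x).reshape(-1,2).round(1).tolist())
    p=s.x
    k,e=tri([ray('scene',296.2,217),ray('top',314.9,242.9)]);print('knob',k.round(4),e)
    c,sn=np.cos(p[3]),np.sin(p[3]);d=k-p[:3];print('knob local',c*d[0]+sn*d[1],-sn*d[0]+c*d[1],d[2]+.032)
    print('knob pred bolt0..', W(p,[-.075,0,.086]))
E
python3 fitb.py
```

```text
[ 0.5582  0.0423  0.1233 -0.0407  0.0839]
[[-0.7, -1.9], [-0.3, 1.0], [0.3, -0.8], [0.5, 1.1], [-2.0, 0.6], [0.0, -0.6], [0.2, 1.2], [1.5, -1.0]]
knob [ 0.4764 -0.0312  0.1724] [0.5343662993328936, 0.534366299332962]
knob local -0.07881220267001372 -0.07681129196150313 0.08114533132680837
knob pred bolt0.. [0.47903127 0.04553025 0.17078237]
```

```bash
python3 -m inch '[[[0.24,0.25,0,0,0,0],[0.48,0.5,0,0,0,0],[0.72,0.75,0,0,0,0],[0.95,0.95,0,0,0,0],[0.95,0.95,0,0,0,0]]]' 60 20
python3 - <<'E'
from h import *
for c in ("wrist","top","scene"): cv2.imwrite(f'pics/{c}1.png',arm.grab_frame(c))
E
```

```text
t: 2.58
eef_pos: [0.4599, -0.4273, 0.4049]
ee_rot: [-3.141, 0.001, -2.731]
force: [-0.1, -0.7, 0.3]
width: 0.0602
```

View pics/wrist1.png

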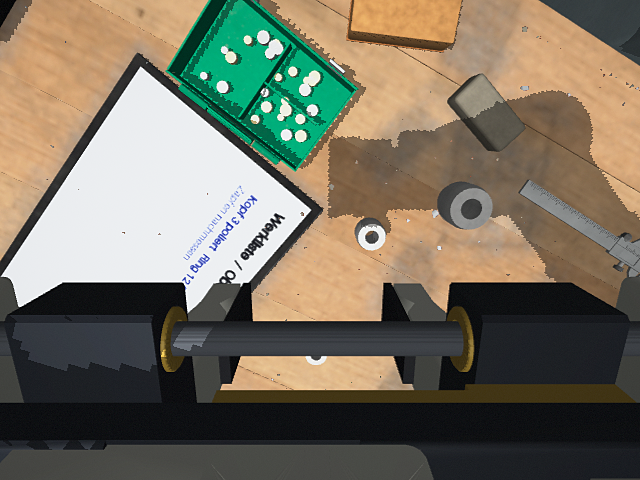

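View pics/top1.png

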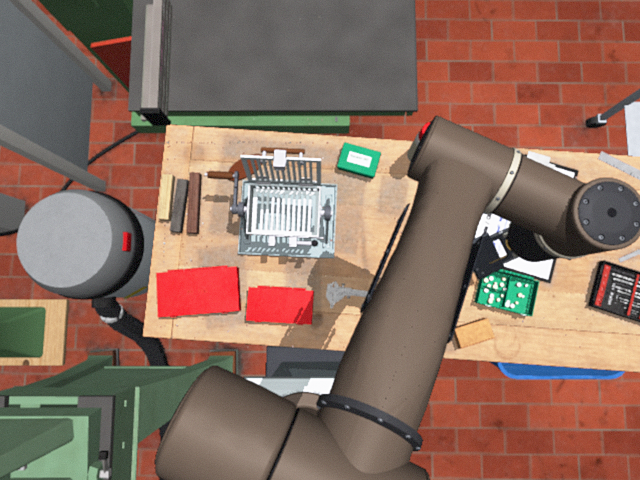

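The wrist picture shows collet_0 at (371,235), the large look-alike at (465,205) and part of collet_1 at (316,357). The top picture shows no other sleeves on the right part of the bench. Now I'll check the wrist measurement.

Run:
```python
from h import *
print(arm.get_state()['eef_pos'].round(4),proj('wrist',[.4584,-.3703,.0313]).round(1),atz('wrist',371,236.5,.032).round(4),atz('wrist',465,209,.045).round(4))
img=cv2.imread('pics/wrist1.png');cv2.imwrite('pics/w1c.png',cv2.resize(img[160:380,280:520],None,fx=2.7,fy=2.7))
```

```text
[ 0.4582 -0.4291  0.4047] [370.4 238.8] [ 0.4559 -0.371   0.032 ] [ 0.3949 -0.3058  0.045 ]
```

View pics/w1c.png

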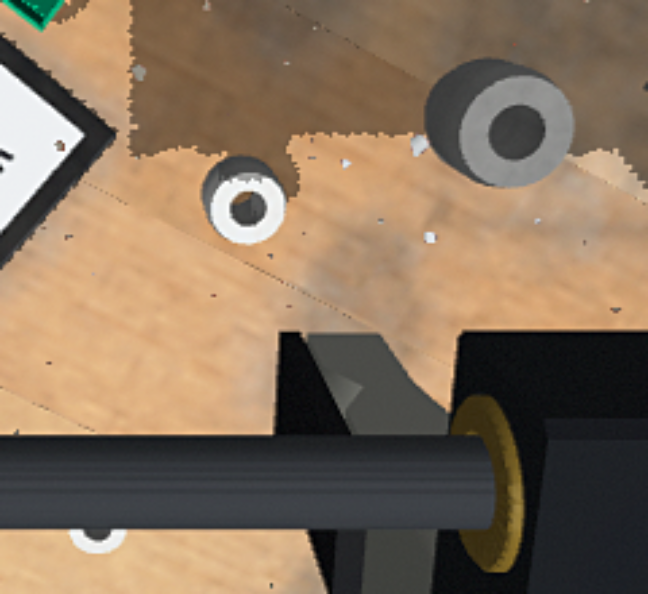

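```bash
python3 -m inch '[[[0,0.15,-0.15,0,0,0],[0,0.293,-0.4,0,0,0],[0,0.293,-0.6,0,0,0],[0,0.293,-0.75,0,0,0],[0,0.293,-0.75,0,0,0]]]' 60 20
python3 -m inch '[[[0,0,-0.12,0,0,0],[0,0,-0.24,0,0,0],[0,0,-0.34,0,0,0],[0,0,-0.36,0,0,0],[0,0,-0.36,0,0,0]]]'
python3 - <<'E'
from h import *
cv2.imwrite('pics/scene2.png',arm.grab_frame('scene')[240:400,340:560])
E
```

```text
t: 3.35
eef_pos: [0.456, -0.3717, 0.2526]
ee_rot: [3.138, -0.003, -2.736]
force: [-0.0, 0.5, -0.3]
width: 0.0602
t: 3.98
eef_pos: [0.4579, -0.3717, 0.1838]
ee_rot: [-3.141, 0.001, -2.734]
force: [0.9, 0.2, 0.9]
width: 0.0597
```

View pics/scene2.png

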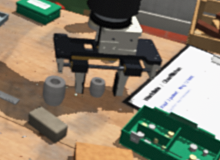

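```bash
python3 -m inch '[[[0,0,0,0,0,0],[0,0,0,0,0,0],[0,0,0,0,0,0],[0,0,0,0,0,0],[0,0,0,0,0,0],[0,0,0,0,0,0]]]' 20 30
python3 -m inch '[[[0,0,0.1,0,0,0],[0,0,0.3,0,0,0],[0,0,0.55,0,0,0],[0,0,0.8,0,0,0],[0,0,0.8,0,0,0]]]'
python3 - <<'E'
from h import *
cv2.imwrite('pics/scene3.png',arm.grab_frame('scene'))
E
```

```text
t: 4.78
eef_pos: [0.4578, -0.371, 0.1829]
ee_rot: [-3.141, 0.0, -2.734]
force: [-0.3, 1.3, 3.5]
width: 0.028
t: 5.4
eef_pos: [0.4587, -0.3716, 0.3471]
ee_rot: [-3.135, 0.005, -2.733]
force: [0.5, 0.2, -0.2]
width: 0.0281
```

View pics/scene3.png

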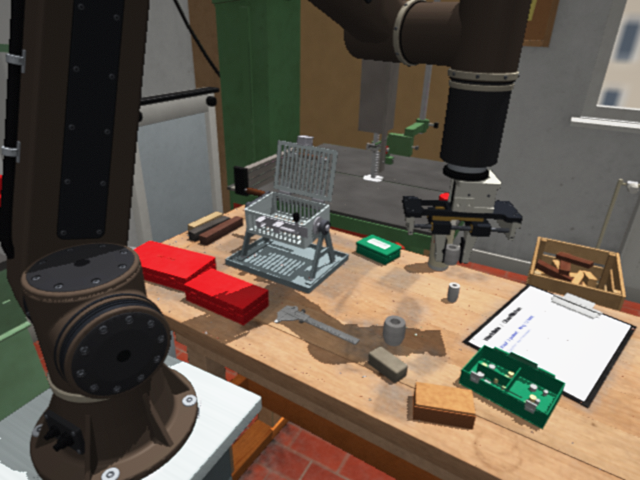

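```bash
python3 -m inch '[[[0.1,0.2,0.3,0,0,-0.03],[0.2,0.4,0.3,0,0,-0.08],[0.35,0.65,0.3,0,0,-0.13],[0.5,0.9,0.3,0,0,-0.143],[0.5,1,0.3,0,0,-0.143],[0.5,1,0.3,0,0,-0.143]]]'
python3 -m inch '[[[0,0.25,0,0,0,0],[0,0.5,0,0,0,0],[0,0.75,0,0,0,0],[0,1,0,0,0,0],[0,1,0,0,0,0],[0,1,0,0,0,0]]]'
python3 - <<'E'
from h import *
for c in ("wrist","scene"): cv2.imwrite(f'pics/{c}4.png',arm.grab_frame(c))
E
```

```text
t: 6.2
eef_pos: [0.5575, -0.1698, 0.4012]
ee_rot: [3.141, -0.003, 3.103]
force: [0.2, -0.1, -0.6]
width: 0.0279
t: 6.95
eef_pos: [0.5574, 0.0281, 0.4021]
ee_rot: [-3.141, -0.001, 3.1]
force: [-0.5, -0.3, -0.0]
width: 0.0283
```

View pics/wrist4.png

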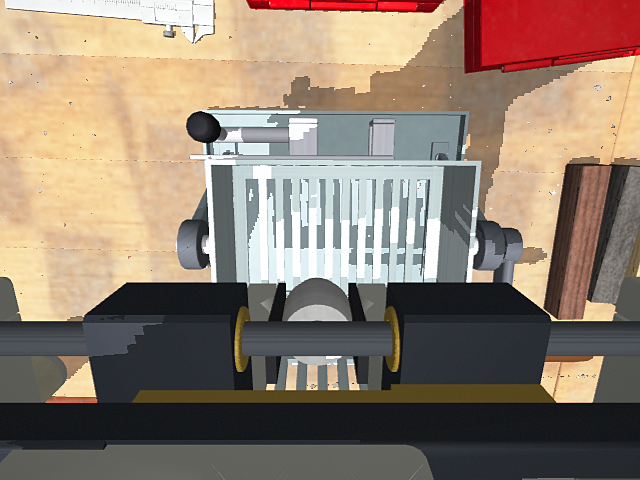

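View pics/scene4.png

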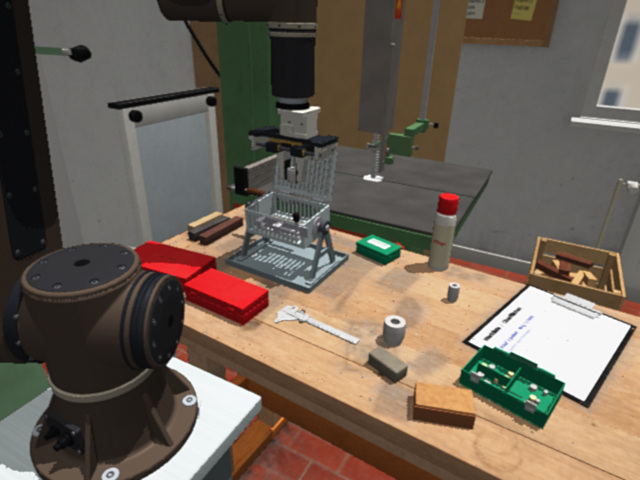

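Run:
```python
from h import *
a=atz('wrist',208,163,.155);b=atz('wrist',480,162,.155);print(a.round(4),b.round(4),np.linalg.norm(a-b),'yaw',np.arctan2(-(b-a)[0],(b-a)[1]))
print('mid rim',((a+b)/2).round(4),'knob',atz('wrist',204,127,.172).round(4))
```

```text
[ 0.4957 -0.0347  0.155 ] [0.5021 0.1283 0.155 ] 0.1631525399610073 yaw -0.03922228776311229
mid rim [0.4989 0.0468 0.155 ] knob [ 0.4756 -0.0296  0.172 ]
```

```bash
python3 -m inch '[[[0.005,0.2,0,0,0,0],[0.005,0.265,-0.1,0,0,0],[0.005,0.265,-0.3,0,0,0],[0.005,0.265,-0.45,0,0,0],[0.005,0.265,-0.55,0,0,0],[0.005,0.265,-0.58,0,0,0],[0.005,0.265,-0.58,0,0,0]]]'
python3 -m inch '[[[0,0,0,0,0,0],[0,0,0,0,0,0],[0,0,0,0,0,0],[0,0,0,0,0,0]]]' 55
python3 -m inch '[[[0,0,0.15,0,0,0],[0,0,0.35,0,0,0],[0,0,0.59,0,0,0],[0,-0.2,0.59,0,0,0],[0,-0.4,0.59,0,0,0],[0,-0.4,0.59,0,0,0]]]'
python3 - <<'E'
from h import *
for c in ("wrist","scene","top"): cv2.imwrite(f'pics/{c}5.png',arm.grab_frame(c))
E
```

```text
t: 7.92
eef_pos: [0.5589, 0.0812, 0.2868]
ee_rot: [-3.141, -0.0, 3.099]
force: [-0.5, -0.2, 0.1]
width: 0.028
t: 8.43
eef_pos: [0.5588, 0.0796, 0.2875]
ee_rot: [-3.137, -0.0, 3.1]
force: [3.6, -18.9, 3.7]
width: 0.0542
t: 9.18
eef_pos: [0.5583, 0.0001, 0.4052]
ee_rot: [3.141, 0.001, 3.098]
force: [0.0, 0.1, -0.2]
width: 0.0553
```

View pics/wrist5.png

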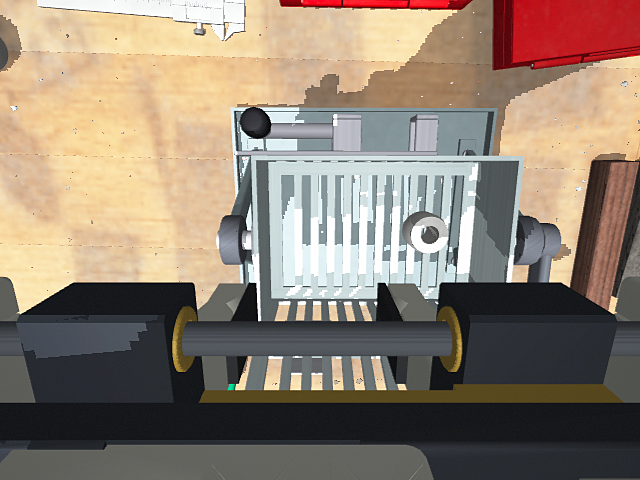

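View pics/top5.png

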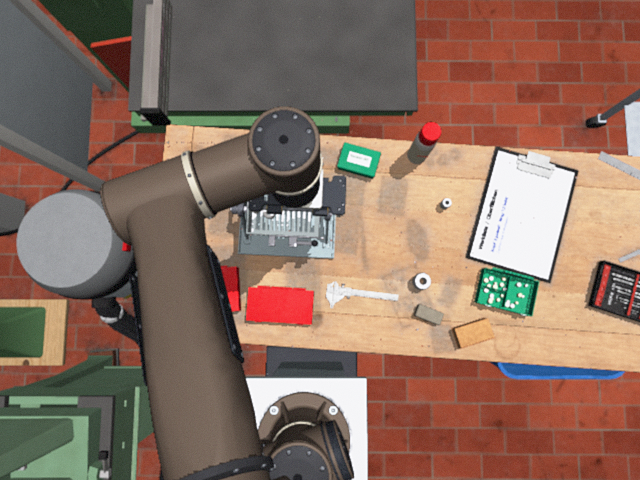

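Run:
```python
from h import *
print('can base',atz('scene',440,266,0),atz('top',417,158,0))
s=cv2.imread('pics/scene5.png');t=cv2.imread('pics/top5.png')
crop('',s,425,270,485,315,10,'c1s');crop('',t,425,185,470,220,14,'c1t')
a=cv2.imread('pics/c1s.png');b=cv2.imread('pics/c1t.png');print(a.shape,b.shape)
P=arm.camera_params('scene');X=np.array([.5963,-.3696,.0398]);print(proj('scene',X),proj('top',X))
```

```text
can base [ 0.73878905 -0.3058948   0.        ] [ 0.72675525 -0.30265632  0.        ]
(450, 600, 3) (490, 630, 3)
[454.5995433  285.16127288] [446.83953682 202.79360594]
```

View pics/c1s.png

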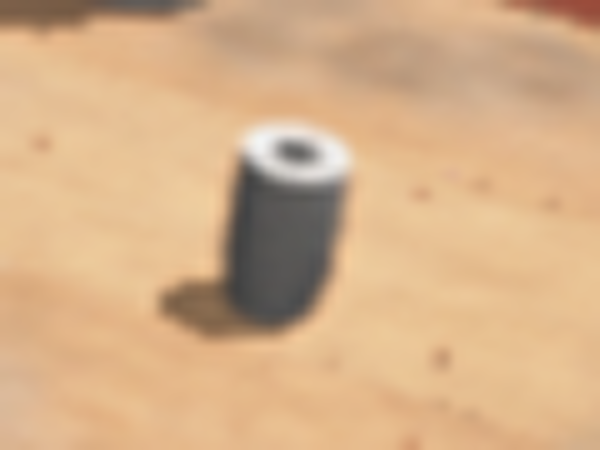

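View pics/c1t.png

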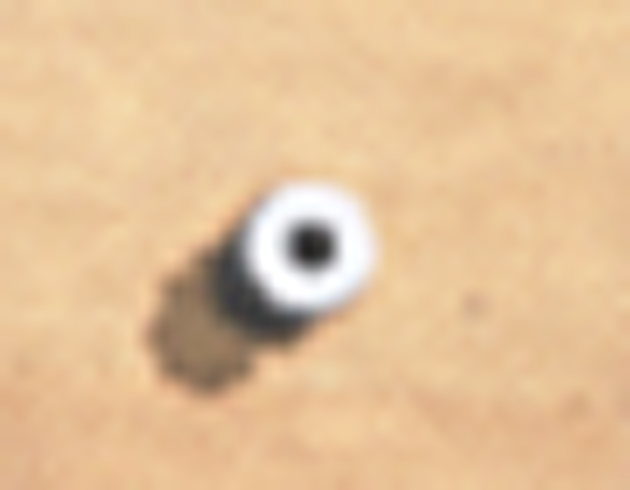

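```bash
python3 -m inch '[[[0,-0.25,0,0,0,0],[0,-0.5,0,0,0,0],[0.08,-0.75,0,0,0,0],[0.185,-1,0,0,0,0],[0.185,-1,0,0,0,0]]]' 55
python3 -m inch '[[[0,-0.25,0,0,0,0],[0,-0.5,0,0,0,0],[0,-0.7,0,0,0,0],[0,-0.85,-0.1,0,0,0],[0,-0.85,-0.3,0,0,0],[0,-0.85,-0.5,0,0,0],[0,-0.85,-0.5,0,0,0]]]'
python3 - <<'E'
from h import *
s=arm.get_state();print(s['eef_pos'])
for c in ("wrist","scene"): cv2.imwrite(f'pics/{c}6.png',arm.grab_frame(c))
E
```

```text
t: 9.95
eef_pos: [0.5968, -0.2001, 0.4035]
ee_rot: [-3.141, -0.001, 3.098]
force: [0.6, 0.6, -0.7]
width: 0.0547
t: 10.82
eef_pos: [0.5952, -0.3664, 0.3012]
ee_rot: [3.139, -0.006, 3.101]
force: [-0.6, 0.6, -0.2]
width: 0.0551
[ 0.59516193 -0.36638961  0.30117126]
```

View pics/scene6.png

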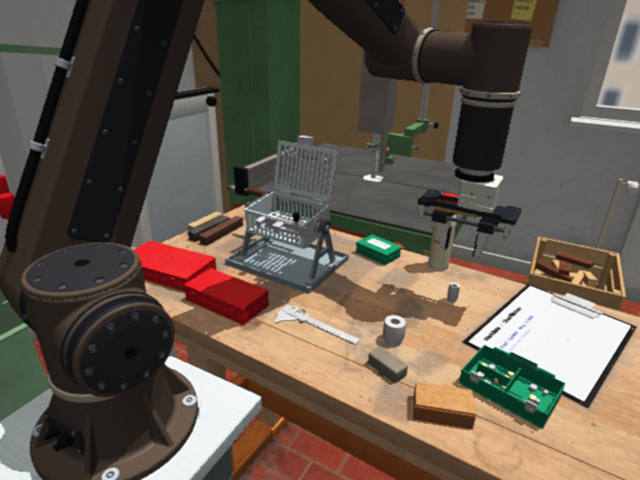

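```bash
python3 -m inch '[[[0,-0.005,-0.15,0,0,0],[0,-0.005,-0.3,0,0,0],[0,-0.005,-0.42,0,0,0],[0,-0.005,-0.52,0,0,0],[0,-0.005,-0.57,0,0,0],[0,-0.005,-0.57,0,0,0],[0,-0.005,-0.57,0,0,0]]]'
python3 -m inch '[[[0,0,0,0,0,0],[0,0,0,0,0,0],[0,0,0,0,0,0],[0,0,0,0,0,0],[0,0,0,0,0,0],[0,0,0,0,0,0]]]' 15 30
python3 -m inch '[[[0,0,0.1,0,0,0],[0,0,0.3,0,0,0],[0,0,0.55,0,0,0],[0,0,0.8,0,0,0],[0,0,1,0,0,0],[0,0,1,0,0,0]]]'
python3 - <<'E'
from h import *
for c in ("wrist","scene"): cv2.imwrite(f'pics/{c}7.png',arm.grab_frame(c))
E
```

```text
t: 11.8
eef_pos: [0.5962, -0.3692, 0.1918]
ee_rot: [-3.141, 0.001, 3.1]
force: [0.0, 0.5, -0.1]
width: 0.0549
t: 12.55
eef_pos: [0.5957, -0.3691, 0.1908]
ee_rot: [-3.142, 0.0, 3.1]
force: [0.5, 0.5, 2.1]
width: 0.0242
t: 13.3
eef_pos: [0.596, -0.3694, 0.3968]
ee_rot: [-3.138, 0.008, 3.101]
force: [-0.1, -0.0, -0.4]
width: 0.0243
```

View pics/scene7.png

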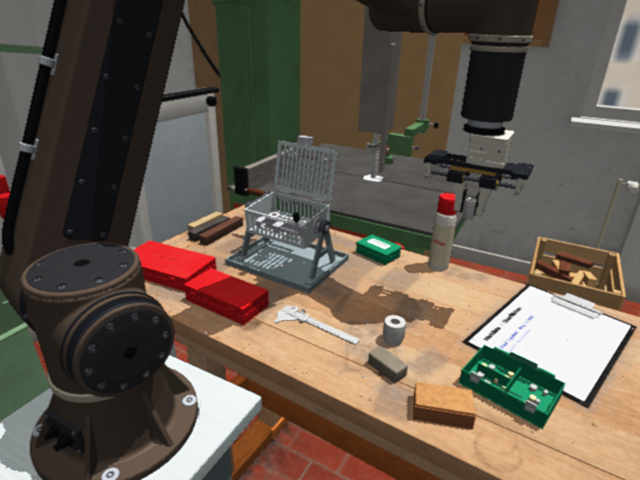

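```bash
python3 -m inch '[[[-0.1,0.2,0.1,0,0,0],[-0.19,0.45,0.1,0,0,0],[-0.19,0.7,0.1,0,0,0],[-0.19,1,0.1,0,0,0],[-0.19,1,0.1,0,0,0]]]'
python3 -m inch '[[[0,0.25,0,0,0,0],[0,0.5,0,0,0,0],[0,0.75,0,0,0,0],[0,0.905,0,0,0,0],[0,0.905,0,0,0,0],[0,0.905,0,0,0,0]]]'
python3 - <<'E'
from h import *
for c in ("wrist",): cv2.imwrite(f'pics/{c}8.png',arm.grab_frame(c))
E
```

```text
t: 14.02
eef_pos: [0.5573, -0.1657, 0.41]
ee_rot: [3.141, -0.002, 3.104]
force: [-0.3, -1.0, -0.3]
width: 0.0244
t: 14.78
eef_pos: [0.5576, 0.0115, 0.4099]
ee_rot: [-3.141, -0.002, 3.1]
force: [0.3, -0.7, -0.8]
width: 0.0244
```

View pics/wrist8.png

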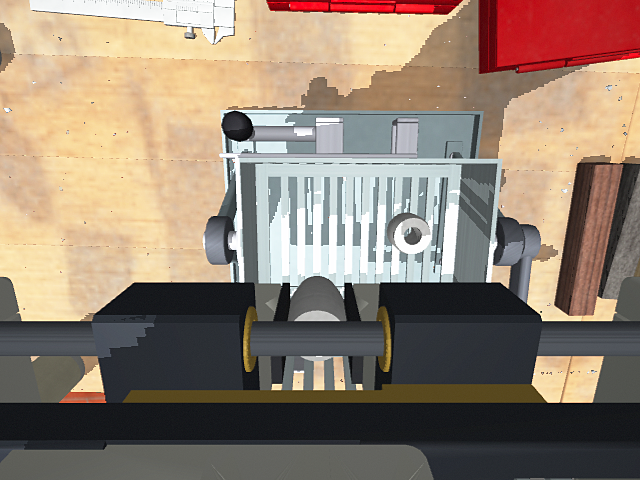

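```bash
python3 -m inch '[[[0,0,-0.15,0,0,0],[0,0,-0.3,0,0,0],[0,0,-0.45,0,0,0],[0,0,-0.54,0,0,0],[0,0,-0.58,0,0,0],[0,0,-0.58,0,0,0]]]'
python3 -m inch '[[[0,0,0,0,0,0],[0,0,0,0,0,0],[0,0,0,0,0,0],[0,0,0,0,0,0]]]' 42
python3 -m inch '[[[0,0,0.15,0,0,0],[0,0,0.35,0,0,0],[0,0,0.59,0,0,0],[0,-0.25,0.7,0,0,0],[0,-0.5,0.7,0,0,0],[0,-0.75,0.7,0,0,0],[0,-0.75,0.7,0,0,0]]]'
python3 - <<'E'
from h import *
for c in ("wrist","scene","top"): cv2.imwrite(f'pics/{c}9.png',arm.grab_frame(c))
E
```

```text
t: 15.58
eef_pos: [0.5577, 0.0113, 0.2944]
ee_rot: [-3.141, -0.001, 3.099]
force: [-0.7, 0.5, -1.0]
width: 0.0243
t: 16.08
eef_pos: [0.5577, 0.012, 0.295]
ee_rot: [3.141, 0.0, 3.1]
force: [0.2, -0.2, 0.0]
width: 0.0419
t: 16.95
eef_pos: [0.5573, -0.1407, 0.4345]
ee_rot: [-3.141, -0.0, 3.097]
force: [0.1, 0.1, -0.2]
width: 0.0418
```

View pics/scene9.png

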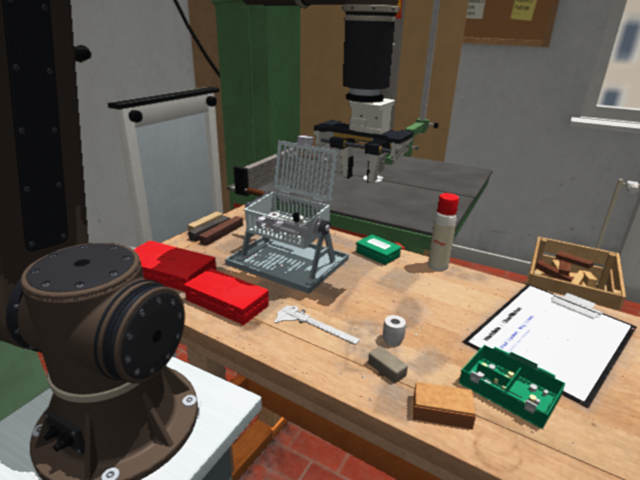

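View pics/top9.png

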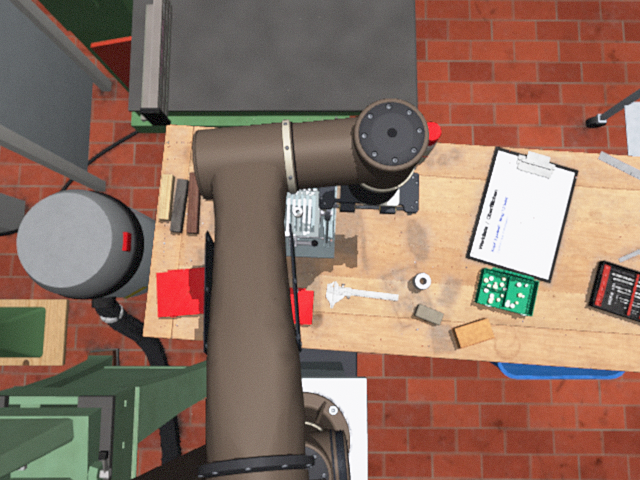

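View pics/wrist9.png

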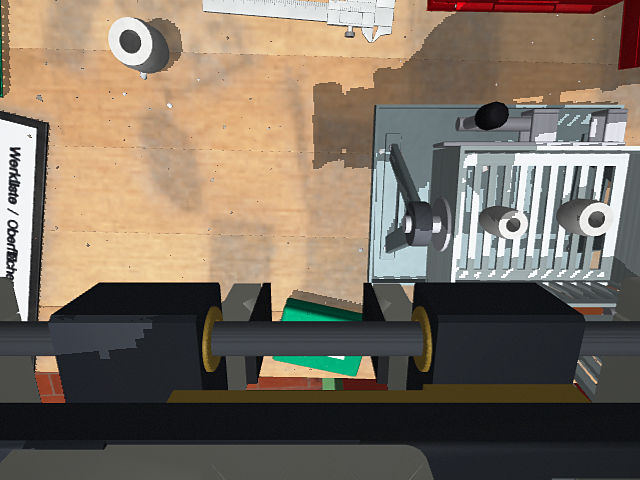

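Run:
```python
from h import *
a=cv2.imread('pics/top9.png')[180:270,280:350];cv2.imwrite('pics/t9c.png',cv2.resize(a,None,fx=6,fy=6,interpolation=2))
a=cv2.imread('pics/scene9.png')[130:290,220:360];cv2.imwrite('pics/s9c.png',cv2.resize(a,None,fx=3.7,fy=3.7,interpolation=2))
# hatch eye top and handle est from scene & top (early frame)
print(arm.get_state()['q'].round(2))
```

```text
[ 0.1   0.18 -0.17 -0.   -1.23 -1.71]
```

View pics/t9c.png

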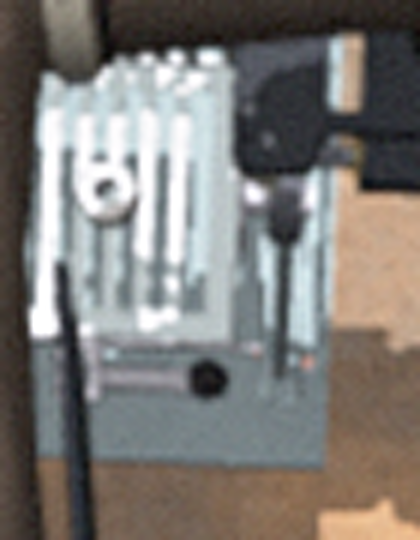

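The wrist picture shows both collets standing in the basket at (512,225) and (593,217). Next is the hatch. I'll bring the closed, tilted fingers behind its handle and pull it past upright.

```bash
python3 -m inch '[[[0.2,0,0.2,0,0,0],[0.45,0,0.25,0,0.03,0],[0.7,0,0.25,0,0.07,0],[0.9,0,0.25,0,0.11,0],[1,0,0.25,0,0.11,0],[1,0,0.25,0,0.11,0]]]' 0 20
python3 -m inch '[[[0.05,0.25,0,0,0,0],[0.05,0.5,0,0,0,0],[0.05,0.7,0,0,0,0],[0.05,0.9,0,0,0,0],[0.05,0.9,0,0,0,0]]]'
python3 - <<'E'
from h import *
s=arm.get_state();R=Rn.from_euler('xyz',s['ee_rot']).as_matrix();print('tip',(s['eef_pos']+R[:,2]*.178).round(4),s['q'].round(2))
for c in ("wrist","scene","top"): cv2.imwrite(f'pics/{c}10.png',arm.grab_frame(c))
E
```

```text
t: 17.85
eef_pos: [0.7597, -0.1361, 0.4815]
ee_rot: [-3.126, -0.349, 3.099]
force: [-0.4, 0.1, 0.6]
width: 0.0005
t: 18.48
eef_pos: [0.7665, 0.0463, 0.4858]
ee_rot: [-3.128, -0.344, 3.103]
force: [0.1, -1.4, 0.1]
width: 0.0002
tip [0.7065 0.0461 0.3183] [ 0.29  0.62  0.63 -0.1  -1.91 -1.91]
```

View pics/scene10.png

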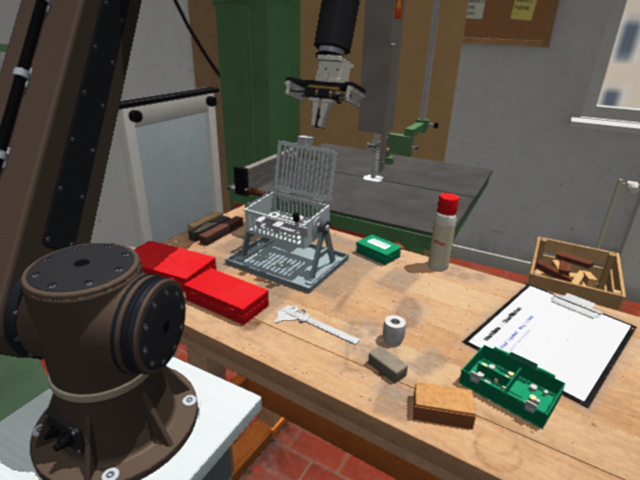

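View pics/wrist10.png

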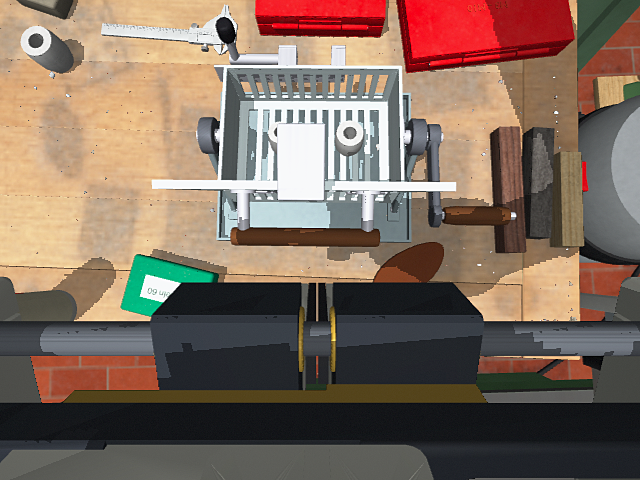

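Run:
```python
from h import *
print('handle',atz('wrist',306,237,.254),'ends',atz('wrist',234,237,.254),atz('wrist',379,237,.254))
print('eye top front',atz('wrist',300,125,.30),'hatch tip mid',atz('wrist',300,187,.287))
print('crank h',atz('wrist',478,214,.13),'knob',atz('wrist',228,35,.17))
```

```text
handle [0.67062483 0.03630658 0.254     ] ends [ 0.66881305 -0.01003862  0.254     ] [0.67245187 0.08304209 0.254     ]
eye top front [0.61478579 0.03709921 0.3       ] hatch tip mid [0.64513127 0.03527399 0.287     ]
crank h [0.64489109 0.19966404 0.13      ] knob [ 0.47834731 -0.03083775  0.17      ]
```

```bash
python3 -m inch '[[[0,-0.04,-0.12,0,0,0],[0,-0.04,-0.24,0,0,0],[0,-0.04,-0.35,0,0,0],[0,-0.04,-0.35,0,0,0]]]'
python3 -m inch '[[[-0.05,0,0,0,0,0],[-0.1,0,0,0,0,0],[-0.15,0,0,0,0,0],[-0.2,0,0,0,0,0],[-0.25,0,0,0,0,0],[-0.25,0,0,0,0,0]]]'
python3 - <<'E'
from h import *
s=arm.get_state();R=Rn.from_euler('xyz',s['ee_rot']).as_matrix();print('tip',(s['eef_pos']+R[:,2]*.178).round(4),s['q'].round(2))
for c in ("wrist","scene"): cv2.imwrite(f'pics/{c}11.png',arm.grab_frame(c))
E
```

```text
t: 19.12
eef_pos: [0.7672, 0.0328, 0.4129]
ee_rot: [-3.126, -0.349, 3.096]
force: [-0.1, -1.2, 0.4]
width: 0.0005
t: 19.88
eef_pos: [0.7169, 0.034, 0.4152]
ee_rot: [-3.127, -0.345, 3.098]
force: [-0.4, -0.6, -0.1]
width: -0.0001
tip [0.6566 0.034  0.2477] [ 0.29  0.54  0.34 -0.1  -1.7  -1.9 ]
```

View pics/scene11.png

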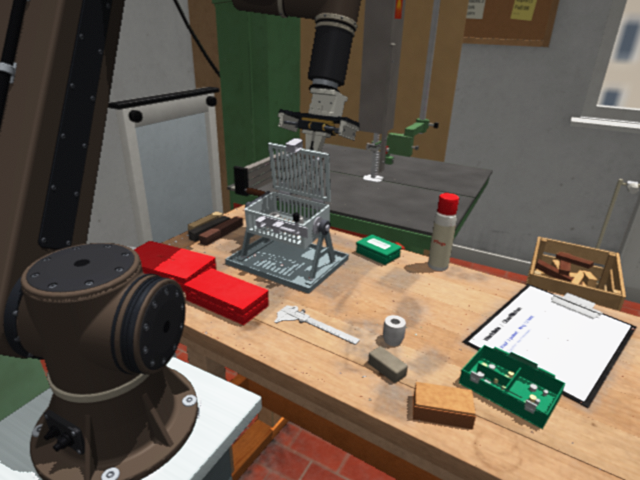

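View pics/wrist11.png

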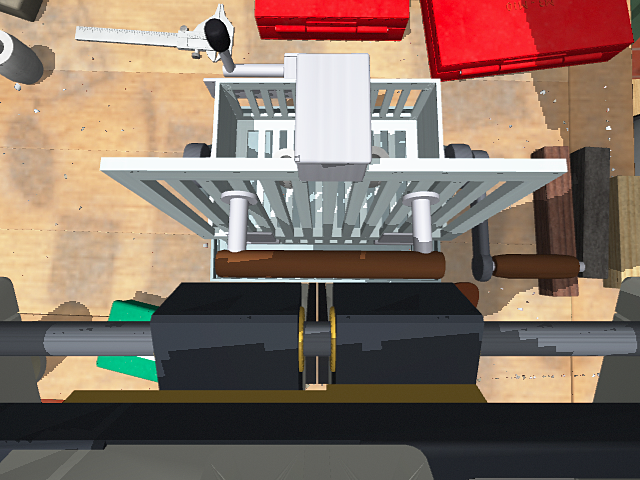

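The hatch is close to upright and the handle sits against the fingers. I'll keep pulling.

```bash
python3 -m inch '[[[-0.05,0,0,0,0,0],[-0.1,0,0,0,0,0],[-0.15,0,0,0,0,0],[-0.2,0,0,0,0,0],[-0.25,0,0,0,0,0],[-0.3,0,0.02,0,0,0],[-0.3,0,0.02,0,0,0]]]'
python3 -m inch '[[[0,0,0.05,0,0,0],[0,0,0.1,0,0,0],[0,0,0.15,0,0,0],[0,0,0.15,0,0,0],[0,0,0.15,0,0,0],[0,0,0.15,0,0,0]]]'
python3 - <<'E'
from h import *
s=arm.get_state();R=Rn.from_euler('xyz',s['ee_rot']).as_matrix();print('tip',(s['eef_pos']+R[:,2]*.178).round(4),s['q'].round(2))
for c in ("wrist","scene"): cv2.imwrite(f'pics/{c}12.png',arm.grab_frame(c))
E
```

```text
t: 20.85
eef_pos: [0.6571, 0.0339, 0.4198]
ee_rot: [-3.127, -0.344, 3.098]
force: [0.6, 0.3, 0.4]
width: 0.0001
t: 21.6
eef_pos: [0.6576, 0.034, 0.4481]
ee_rot: [-3.127, -0.346, 3.097]
force: [0.1, -0.2, 0.0]
width: 0.0004
tip [0.5972 0.034  0.2807] [ 0.31  0.43  0.23 -0.11 -1.71 -1.92]
```

View pics/scene12.png

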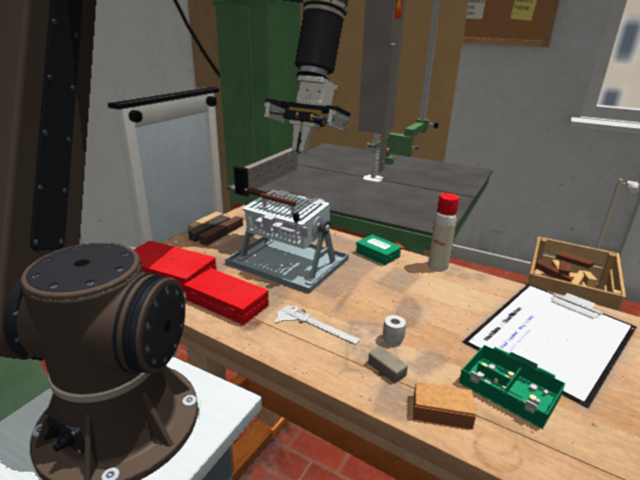

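View pics/wrist12.png

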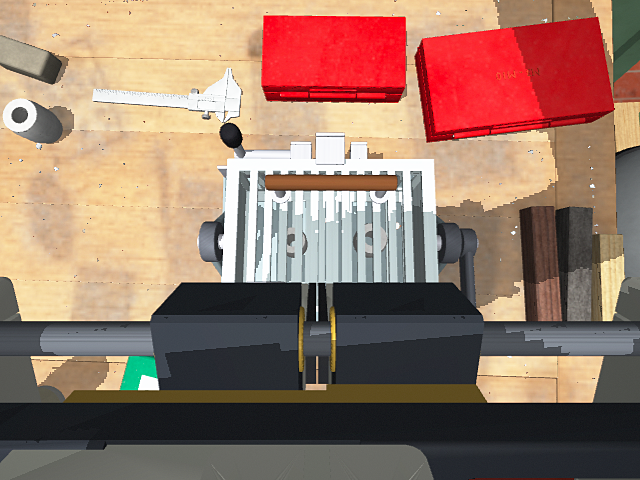

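The hatch is shut: the handle is at (330,182), the eye at (330,148) sits between the bolt guides, and both collets show through the slots. Now for the bolt.

```bash
python3 -m inch '[[[-0.15,-0.1,0,0,-0.03,0],[-0.35,-0.25,0,0,-0.07,0],[-0.6,-0.4,0,0,-0.11,0],[-0.8,-0.55,0,0,-0.11,0],[-0.905,-0.6,0,0,-0.11,0],[-0.905,-0.6,0,0,-0.11,0],[-0.905,-0.6,0,0,-0.11,0]]]'
python3 - <<'E'
from h import *
s=arm.get_state();R=Rn.from_euler('xyz',s['ee_rot']).as_matrix();print('tip',(s['eef_pos']+R[:,2]*.178).round(4),s['ee_rot'])
for c in ("wrist","scene","top"): cv2.imwrite(f'pics/{c}13.png',arm.grab_frame(c))
E
```

```text
t: 22.58
eef_pos: [0.4774, -0.0857, 0.4487]
ee_rot: [3.142, 0.0, 3.1]
force: [1.0, -0.6, -0.0]
width: 0.0005
tip [ 0.4775 -0.0857  0.2707] [3.14159155e+00 2.58014092e-04 3.10030400e+00]
```

View pics/wrist13.png

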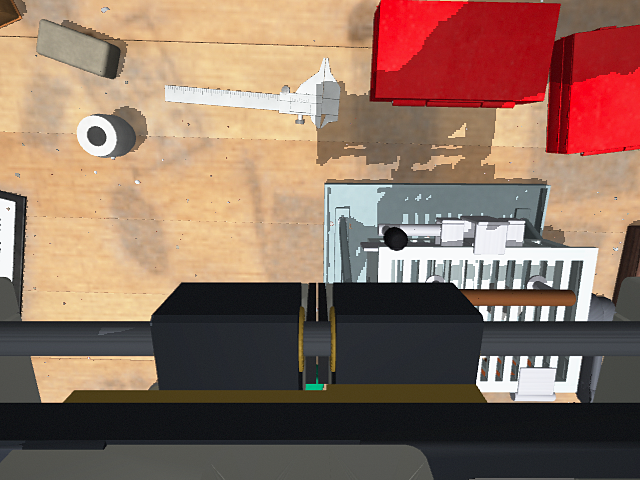

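Run:
```python
import cv2
a=cv2.imread('pics/scene13.png')[120:300,210:370];cv2.imwrite('pics/s13c.png',cv2.resize(a,None,fx=3.3,fy=3.3,interpolation=2))
```

```text
(no output)
```

View pics/s13c.png

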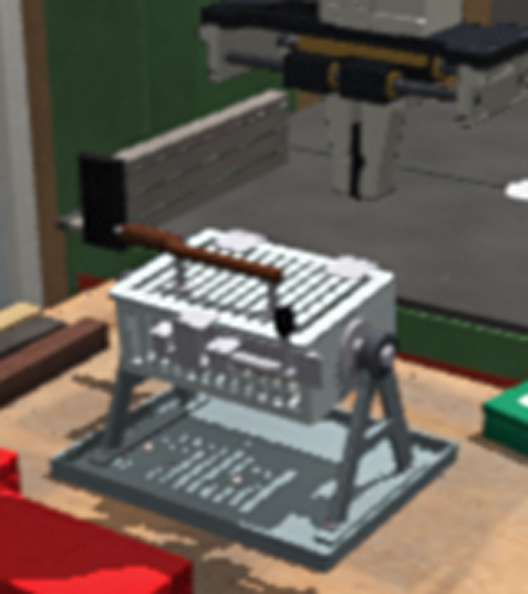

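Run:
```python
from h import *
print(tri([ray('wrist',396.5,239),ray('scene',296.4,217.3)]))
print('handle ends',tri([ray('scene',210+280/3.3,120+271/3.3)]) if 0 else '', atz('scene',210+280/3.3,120+271/3.3,.188),atz('scene',210+120/3.3,120+230/3.3,.188))
```

```text
(array([ 0.47715344, -0.02895394,  0.17091876]), [1.4588141807301882, 1.4588141807302355])
handle ends  [ 0.51636376 -0.00307131  0.188     ] [0.52401979 0.13825414 0.188     ]
```

```bash
python3 -m inch '[[[0,0,-0.15,0,0,0],[0,0,-0.3,0,0,0],[0,0,-0.43,0,0,0],[0,0,-0.525,0,0,0],[0,0,-0.525,0,0,0]]]'
python3 -m inch '[[[0,0.05,0,0,0,0],[0,0.1,0,0,0,0],[0,0.15,0,0,0,0],[0,0.2,0,0,0,0],[0,0.25,0,0,0,0],[0,0.25,0,0,0,0]]]'
python3 - <<'E'
from h import *
for c in ("wrist","scene"): cv2.imwrite(f'pics/{c}14.png',arm.grab_frame(c))
a=cv2.imread('pics/scene14.png')[120:300,210:370];cv2.imwrite('pics/s14c.png',cv2.resize(a,None,fx=3.3,fy=3.3,interpolation=2))
E
```

```text
t: 23.35
eef_pos: [0.4768, -0.0857, 0.342]
ee_rot: [-3.141, -0.004, 3.1]
force: [0.6, 0.1, 0.8]
width: 0.0006
t: 24.1
eef_pos: [0.4766, -0.0353, 0.3437]
ee_rot: [3.141, -0.0, 3.101]
force: [0.1, 0.1, -0.2]
width: 0.0006
```

View pics/s14c.png

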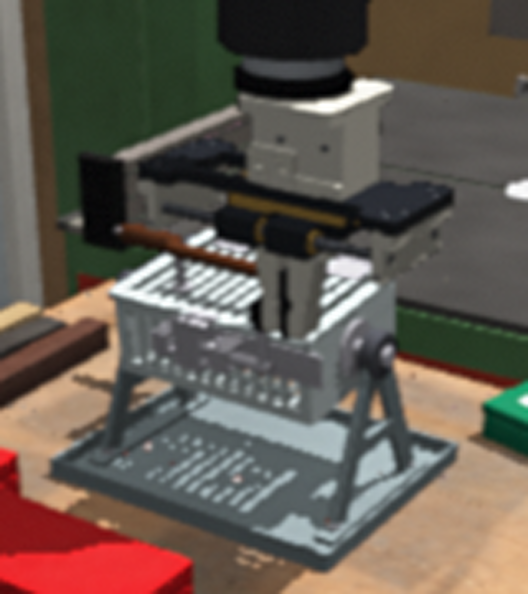

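View pics/wrist14.png

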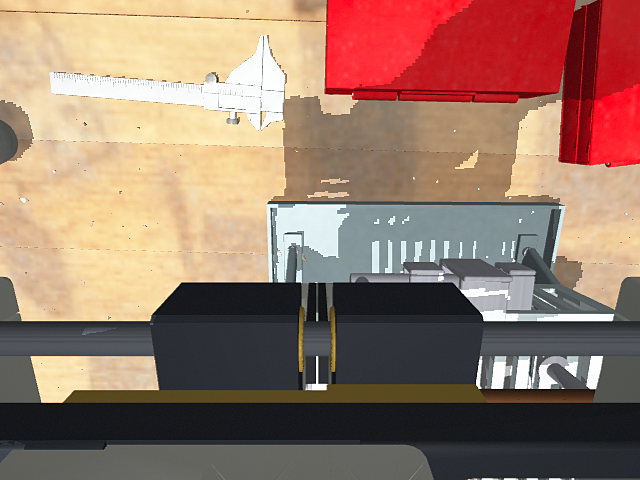

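```bash
python3 -m inch '[[[0,0.02,0,0,0,0],[0,0.04,0,0,0,0],[0,0.06,0,0,0,0],[0,0.06,0,0,0,0]]]'
python3 -m inch '[[[0,0.01,0,0,0,0],[0,0.02,0,0,0,0],[0,0.02,0,0,0,0]]]'
python3 -m inch '[[[0,0.01,0,0,0,0],[0,0.02,0,0,0,0],[0,0.02,0,0,0,0]]]'
```

```text
t: 24.7
eef_pos: [0.4767, -0.0237, 0.3437]
ee_rot: [3.141, -0.0, 3.1]
force: [0.5, 0.6, 0.2]
width: 0.0001
t: 25.08
eef_pos: [0.4767, -0.0199, 0.3437]
ee_rot: [3.141, 0.0, 3.1]
force: [0.1, -0.5, -0.3]
width: 0.0
t: 25.45
eef_pos: [0.4767, -0.0158, 0.3437]
ee_rot: [3.141, 0.0, 3.1]
force: [1.0, -0.7, 0.7]
width: 0.0003
```

```bash
python3 -m inch '[[[0,0.01,0,0,0,0],[0,0.02,0,0,0,0],[0,0.02,0,0,0,0]]]'
python3 -m inch '[[[0,0.01,0,0,0,0],[0,0.02,0,0,0,0],[0,0.02,0,0,0,0]]]'
python3 - <<'E'
from h import *
for c in ("wrist","scene"): cv2.imwrite(f'pics/{c}15.png',arm.grab_frame(c))
a=cv2.imread('pics/scene15.png')[120:300,210:370];cv2.imwrite('pics/s15c.png',cv2.resize(a,None,fx=3.3,fy=3.3,interpolation=2))
E
```

```text
t: 25.82
eef_pos: [0.4766, -0.014, 0.3438]
ee_rot: [-3.137, -0.001, 3.1]
force: [4.1, -17.4, -0.5]
width: 0.0001
t: 26.2
eef_pos: [0.4766, -0.0122, 0.344]
ee_rot: [-3.131, -0.002, 3.1]
force: [8.8, -35.5, -1.3]
width: 0.0004
```

View pics/s15c.png

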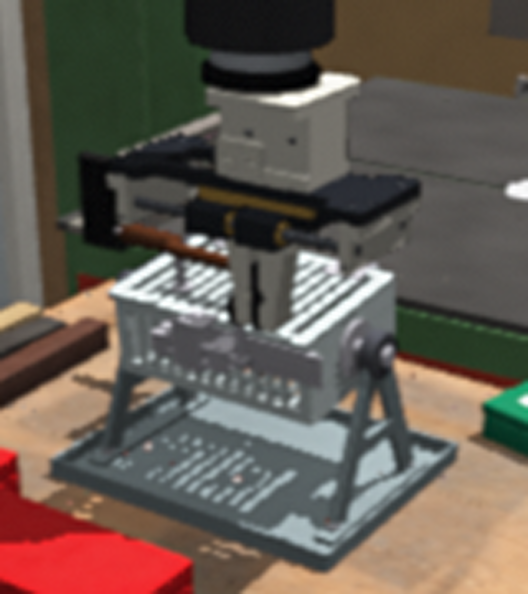

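View pics/wrist15.png

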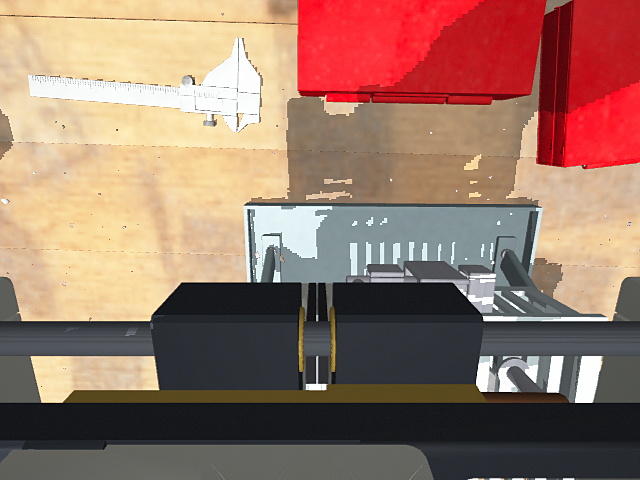

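The push ended on a hard stop at 35 N. I'll back off and measure how far the knob travelled.

```bash
python3 -m inch '[[[0,-0.06,0,0,0,0],[0,-0.15,0.05,0,0,0],[0,-0.35,0.3,0,0,0],[0,-0.6,0.5,0,0,0],[0,-0.6,0.5,0,0,0],[0,-0.6,0.5,0,0,0]]]'
python3 - <<'E'
from h import *
for c in ("wrist","scene"): cv2.imwrite(f'pics/{c}16.png',arm.grab_frame(c))
a=cv2.imread('pics/scene16.png')[180:260,235:345];cv2.imwrite('pics/s16c.png',cv2.resize(a,None,fx=6,fy=6,interpolation=2))
a=cv2.imread('pics/wrist16.png')[150:350,320:640];cv2.imwrite('pics/w16c.png',cv2.resize(a,None,fx=2.4,fy=2.4,interpolation=2))
print(arm.get_state()['eef_pos'])
P=arm.camera_params('wrist');np.save('pw16.npy',P['pose'])
E
```

```text
t: 27.05
eef_pos: [0.4763, -0.1281, 0.4432]
ee_rot: [3.141, -0.0, 3.099]
force: [0.3, -0.1, -1.2]
width: 0.0005
[ 0.47638495 -0.12738697  0.44255868]
```

View pics/w16c.png

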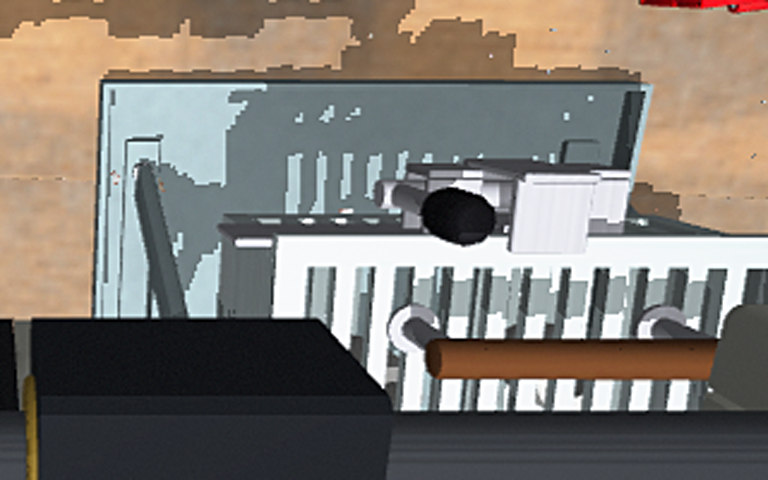

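View pics/s16c.png

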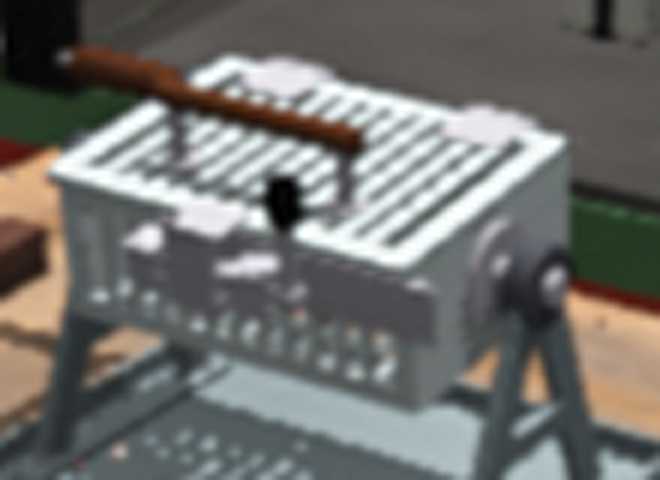

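Run:
```python
from h import *
w=(320+459/2.4,150+216/2.4);s=(235+285/6,180+203/6)
print(w,s);k,e=tri([ray('wrist',*w),ray('scene',*s)]);print(k.round(4),e)
k0,e0=tri([ray('wrist',*w)]*1+[ray('wrist',*w)]) if 0 else (0,0)
k0=np.array([.4772,-.0290,.1709]);print('travel',np.linalg.norm((k-k0)[:2]))
```

```text
(511.25, 240.0) (282.5, 213.83333333333334)
[0.4779 0.008  0.1713] [1.8973965673821203, 1.8973965673821116]
travel 0.03695852380742781
```

Knob travel is about 37 mm. The bolt started at 0 to 8 mm, so that fits it being home at 44 mm, and it was pressed against a hard stop. The tug will confirm it. First I'll locate the handle.

Run:
```python
from h import *
s=arm.get_state();T=np.eye(4);T[:3,:3]=Rn.from_euler('xyz',s['ee_rot']).as_matrix();T[:3,3]=s['eef_pos']
P=arm.camera_params('wrist');C=np.linalg.inv(T)@np.array(P['pose']);np.save('C.npy',C)
T2=np.eye(4);T2[:3,:3]=Rn.from_euler('xyz',[-3.127,-.346,3.097]).as_matrix();T2[:3,3]=[.6576,.034,.4481]
P2=dict(P);P2['pose']=T2@C
for u,v in[(264,183),(398,183),(331,183)]: print(atz('wrist',u,v,.186,P2).round(4))
k=ray('wrist',320+437/2.4,150+358/2.4); print('end now',atz('wrist',320+437/2.4,150+358/2.4,.186))
# triangulate right end using wrist12 and scene16 crop (360,140)
x,e=tri([ray('wrist',264,183,P2),ray('scene',235+360/6,180+140/6)]);print(x,e)
x,e=tri([ray('wrist',320+437/2.4,150+358/2.4),ray('scene',235+360/6,180+140/6)]);print(x,e)
```

```text
[ 0.5176 -0.0022  0.186 ]
[0.5217 0.0957 0.186 ]
[0.5197 0.0468 0.186 ]
end now [5.15423880e-01 1.25027298e-04 1.86000000e-01]
[ 0.51734381 -0.0026381   0.18461303] [0.21723453287737673, 0.21723453287736277]
[ 0.51627402 -0.0014267   0.18531044] [1.8844502491515323, 1.884450249151579]
```

```bash
python3 -m inch '[[[0,0.1,0,0,0,0.05],[0.05,0.25,0,0,0,0.1],[0.1,0.4,0,0,0,0.15],[0.15,0.55,0,0,0,0.2],[0.2,0.7,0,0,0,0.25],[0.215,0.8,0,0,0,0.3],[0.215,0.87,0,0,0,0.35],[0.215,0.87,0,0,0,0.35]]]' 32
python3 -m inch '[[[0,0,0,0,0,0.05],[0,0,0,0,0,0.1],[0,0,0,0,0,0.15],[0,0,0,0,0,0.15],[0,0,0,0,0,0.15]]]' 32
python3 - <<'E'
from h import *
for c in ("wrist","scene"): cv2.imwrite(f'pics/{c}17.png',arm.grab_frame(c))
E
```

```text
t: 28.15
eef_pos: [0.5194, 0.0477, 0.4425]
ee_rot: [3.14, -0.001, -2.081]
force: [-0.2, 0.0, -0.0]
width: 0.0319
t: 28.78
eef_pos: [0.5195, 0.046, 0.4434]
ee_rot: [3.141, -0.0, -1.617]
force: [-0.0, -1.4, -0.2]
width: 0.0318
```

View pics/wrist17.png

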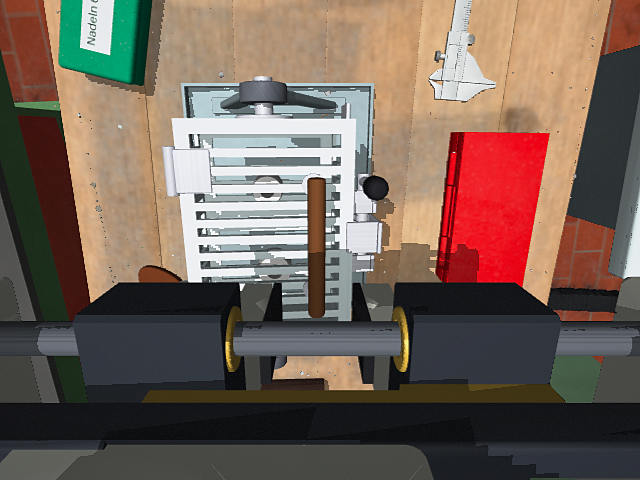

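View pics/scene17.png

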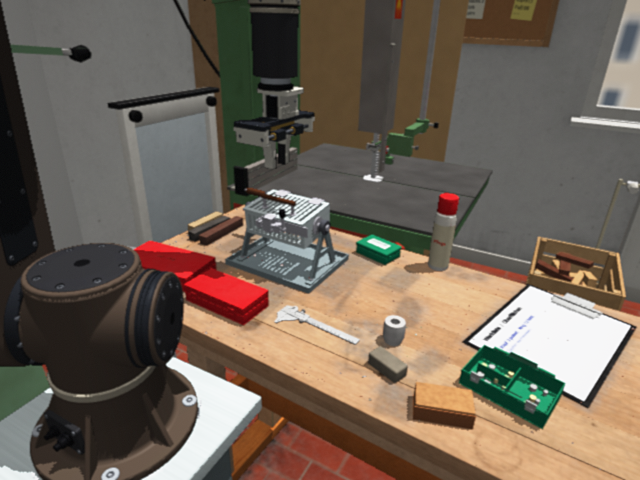

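```bash
python3 -m inch '[[[0,0,-0.15,0,0,0],[0,0,-0.3,0,0,0],[0,0,-0.4,0,0,0],[0,0,-0.46,0,0,0],[0,0,-0.46,0,0,0],[0,0,-0.46,0,0,0]]]'
python3 -m inch '[[[0,0,0,0,0,0],[0,0,0,0,0,0],[0,0,0,0,0,0],[0,0,0,0,0,0]]]' 5 30
python3 - <<'E'
from h import *
for c in ("scene",): cv2.imwrite(f'pics/{c}18.png',arm.grab_frame(c))
a=cv2.imread('pics/scene18.png')[120:300,210:370];cv2.imwrite('pics/s18c.png',cv2.resize(a,None,fx=3.3,fy=3.3,interpolation=2))
E
```

```text
t: 29.62
eef_pos: [0.52, 0.0461, 0.3525]
ee_rot: [-3.14, 0.0, -1.612]
force: [0.2, 1.1, 0.1]
width: 0.0321
t: 30.12
eef_pos: [0.5197, 0.046, 0.352]
ee_rot: [-3.141, 0.0, -1.612]
force: [-0.3, -0.1, 1.8]
width: 0.0112
```

View pics/s18c.png

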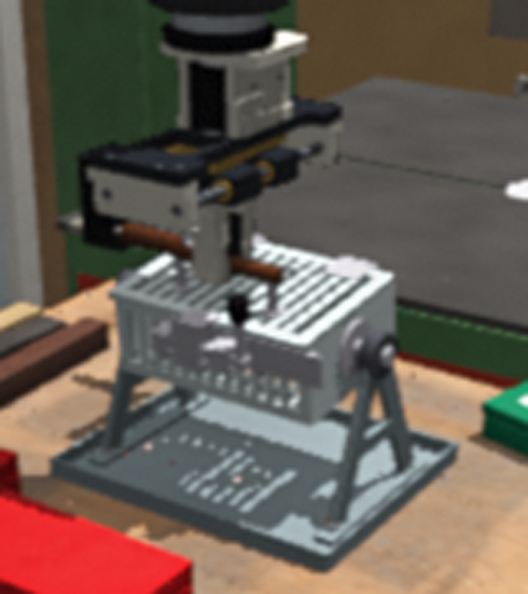

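```bash
python3 -m inch '[[[0,0,0.01,0,0,0],[0,0,0.015,0,0,0],[0,0,0.015,0,0,0]]]'
python3 -m inch '[[[0,0,0.005,0,0,0],[0,0,0.005,0,0,0]]]'
python3 -m inch '[[[0,0,0.005,0,0,0],[0,0,0.005,0,0,0]]]'
```

```text
t: 30.55
eef_pos: [0.5201, 0.046, 0.354]
ee_rot: [-3.141, 0.0, -1.612]
force: [5.0, -0.7, -8.4]
width: 0.0109
t: 30.8
eef_pos: [0.5202, 0.046, 0.3542]
ee_rot: [3.142, 0.0, -1.613]
force: [8.4, -2.0, -15.0]
width: 0.011
t: 31.05
eef_pos: [0.5202, 0.046, 0.3544]
ee_rot: [3.141, 0.0, -1.613]
force: [12.8, -2.1, -20.2]
width: 0.0105
```

The bolt holds: a 20 N upward tug moved the handle only about 2 mm. Now I'll release it.

```bash
python3 -m inch '[[[0,0,0,0,0,0],[0,0,0,0,0,0],[0,0,-0.02,0,0,0],[0,0,-0.02,0,0,0]]]'
python3 -m inch '[[[0,0,0,0,0,0],[0,0,0,0,0,0],[0,0,0,0,0,0],[0,0,0,0,0,0]]]' 32
python3 -m inch '[[[0,0,0.1,0,0,0],[0,0,0.25,0,0,0],[0,0,0.45,0,0,0],[0,0,0.6,0,0,0],[0,0,0.6,0,0,0],[0,0,0.6,0,0,0]]]'
python3 - <<'E'
from h import *
for c in ("wrist","scene"): cv2.imwrite(f'pics/{c}19.png',arm.grab_frame(c))
print(arm.get_state()['q'].round(2))
E
```

```text
t: 31.55
eef_pos: [0.5198, 0.046, 0.3526]
ee_rot: [-3.142, -0.0, -1.612]
force: [3.2, -0.8, -2.9]
width: 0.0109
t: 32.05
eef_pos: [0.5196, 0.0459, 0.3528]
ee_rot: [3.142, 0.0, -1.612]
force: [-0.4, 0.5, -0.9]
width: 0.0315
t: 32.8
eef_pos: [0.5194, 0.0459, 0.4721]
ee_rot: [3.141, 0.0, -1.612]
force: [0.1, 0.4, -0.6]
width: 0.0319
[ 0.46  0.07 -0.21 -0.   -1.29 -0.51]
```

View pics/wrist19.png

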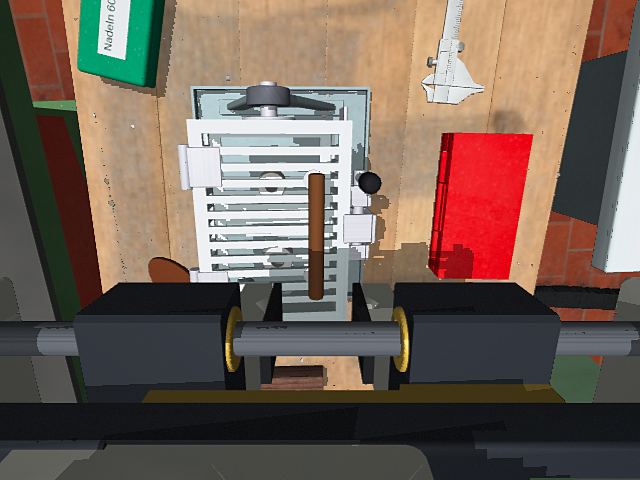

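View pics/scene19.png

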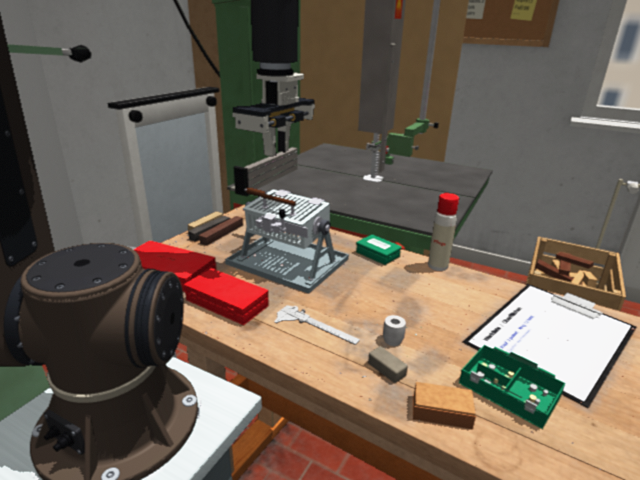

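The hatch is shut, the bolt is home with the knob beside the eye, and the bystanders are where they were. Next is the crank.

```bash
python3 -m inch '[[[0.15,0.15,0,0,0,0],[0.3,0.3,0,0,0,0],[0.45,0.45,0,0,0,0],[0.6,0.6,0,0,0,0],[0.625,0.765,0,0,0,0],[0.625,0.765,0,0,0,0],[0.625,0.765,0,0,0,0]]]' 50
python3 - <<'E'
from h import *
for c in ("wrist","scene","top"): cv2.imwrite(f'pics/{c}20.png',arm.grab_frame(c))
print(arm.get_state()['q'].round(2));print(proj('wrist',[.6444,.199,.131]))
E
```

```text
t: 33.78
eef_pos: [0.6446, 0.1989, 0.4717]
ee_rot: [3.14, -0.001, -1.612]
force: [0.2, -0.6, 0.1]
width: 0.05
[ 0.59  0.33  0.12  0.   -1.36 -0.63]
[315.67507489 222.29657328]
```

View pics/wrist20.png

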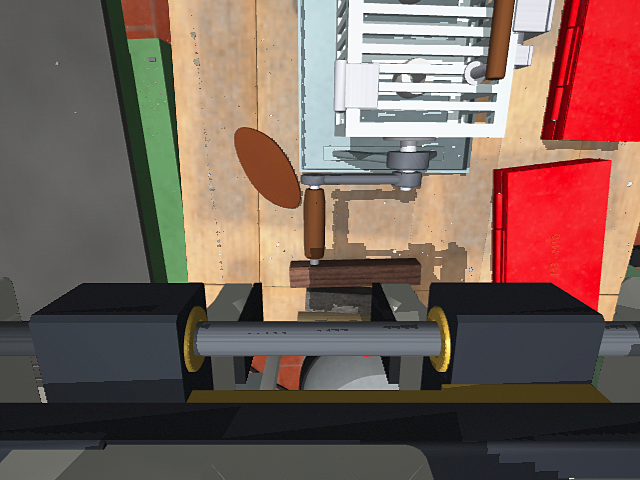

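View pics/top20.png

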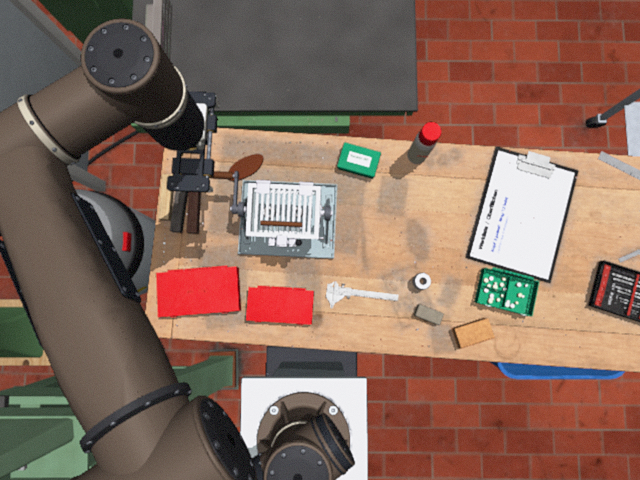

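View pics/scene20.png

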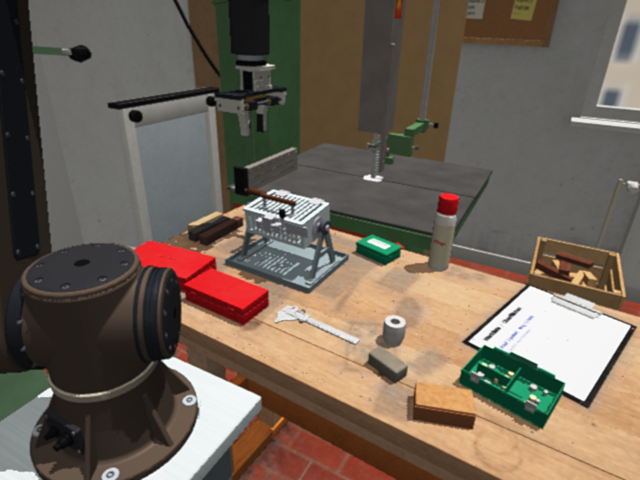

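Run:
```python
from h import *
C=np.load('C.npy');P=arm.camera_params('wrist')
def pose(p,r):
    T=np.eye(4);T[:3,:3]=Rn.from_euler('xyz',r).as_matrix();T[:3,3]=p;Q=dict(P);Q['pose']=T@C;return Q
P10=pose([.7665,.0463,.4858],[-3.128,-.344,3.103])
a=[cv2.imread('pics/wrist10.png')[195:230,430:530],cv2.imread('pics/wrist20.png')[175:275,280:350]]
cv2.imwrite('pics/ch10.png',cv2.resize(a[0],None,fx=6,fy=6));cv2.imwrite('pics/ch20.png',cv2.resize(a[1],None,fx=5,fy=5))
x,e=tri([ray('wrist',478,215,P10),ray('wrist',314.5,222.5)]);print(x,e)
# stub hub end (basket axis) too
print(atz('wrist',410,182,.125),atz('wrist',314,182,.131))
```

```text
[0.64607967 0.19631063 0.14600625] [1.0678387303773584, 1.0678387303773564]
[0.5602937  0.16766974 0.125     ] [0.64432379 0.16341286 0.131     ]
```

View pics/ch20.png

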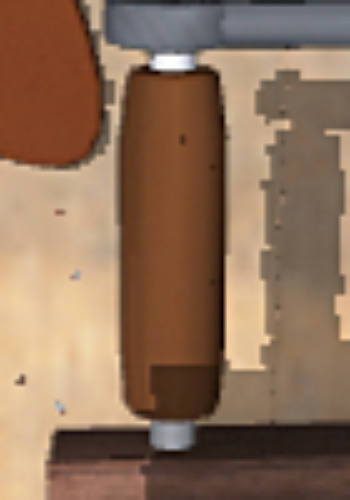

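View pics/ch10.png

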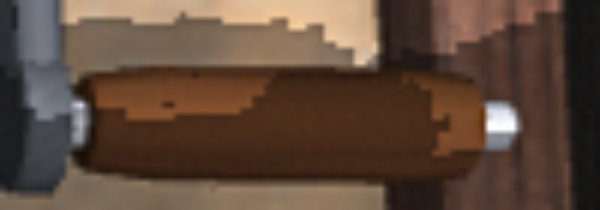

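Run:
```python
from h import *
for z in(.125,.131,.138,.145): print(z,proj('wrist',[.642,.168,z]).round(1),proj('wrist',[.6445,.230,z]).round(1))
C=np.load('C.npy');P=arm.camera_params('wrist')
def pose(p,r):
    T=np.eye(4);T[:3,:3]=Rn.from_euler('xyz',r).as_matrix();T[:3,3]=p;Q=dict(P);Q['pose']=T@C;return Q
P10=pose([.7665,.0463,.4858],[-3.128,-.344,3.103])
for z in(.125,.131,.138,.145): print(z,proj('wrist',[.642,.168,z],P10).round(1),proj('wrist',[.6445,.230,z],P10).round(1))
```

```text
0.125 [316.9 186.3] [317.  253.5]
0.131 [316.9 187.2] [317.  255.5]
0.138 [316.9 188.3] [317.  257.9]
0.145 [316.9 189.5] [317.  260.5]
0.125 [439.4 214. ] [502.5 214.3]
0.131 [441.3 213.1] [505.5 213.4]
0.138 [443.7 212.1] [509.1 212.4]
0.145 [446.1 211. ] [512.9 211.3]
```

```bash
python3 -m inch '[[[0.005,0,-0.15,0,0,0],[0.005,0,-0.35,0,0,0],[0.005,0,-0.55,0,0,0],[0.005,0,-0.72,0,0,0],[0.005,0,-0.83,0,0,0],[0.005,0,-0.89,0,0,0],[0.005,0,-0.89,0,0,0]]]' 40
python3 -m inch '[[[0,0,0,0,0,0],[0,0,0,0,0,0],[0,0,0,0,0,0],[0,0,0,0,0,0],[0,0,0,0,0,0]]]' 8 50
python3 - <<'E'
from h import *
for c in ("scene","top"): cv2.imwrite(f'pics/{c}21.png',arm.grab_frame(c))
print(arm.get_state()['q'].round(2))
a=cv2.imread('pics/scene21.png')[60:300,170:370];cv2.imwrite('pics/s21c.png',cv2.resize(a,None,fx=2.5,fy=2.5,interpolation=2))
E
```

```text
t: 34.8
eef_pos: [0.6456, 0.1985, 0.2945]
ee_rot: [3.141, -0.001, -1.613]
force: [0.2, -0.0, -0.2]
width: 0.0398
t: 35.42
eef_pos: [0.6461, 0.1991, 0.2955]
ee_rot: [-3.14, 0.001, -1.612]
force: [1.4, -0.6, 4.0]
width: 0.0169
[ 0.59  0.44 -0.12  0.   -1.01 -0.63]
```

View pics/s21c.png

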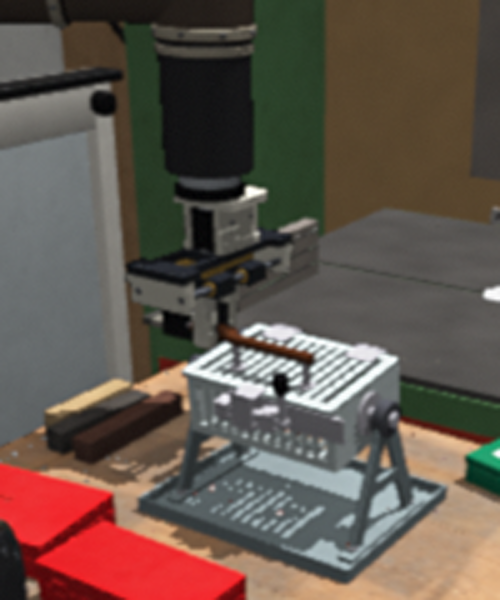

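```bash
python3 -m inch '[[[-0.01,0,0.059,0,0,0],[-0.03,0,0.116,0,0,0],[-0.057,0,0.169,0,0,0],[-0.092,0,0.218,0,0,0]]]'
python3 - <<'E'
from h import *
for c in ("scene",): cv2.imwrite(f'pics/{c}22.png',arm.grab_frame(c))
s=arm.get_state();print(s['force'].round(1),s['eef_pos'].round(4),s['moment'].round(2))
a=cv2.imread('pics/scene22.png')[60:300,170:370];cv2.imwrite('pics/s22c.png',cv2.resize(a,None,fx=2.5,fy=2.5,interpolation=2))
E
```

```text
t: 36.02
eef_pos: [0.6288, 0.1996, 0.3381]
ee_rot: [-3.138, 0.002, -1.612]
force: [11.9, 2.8, -7.2]
width: 0.0169
[ 9.3  1.7 -3.8] [0.6279 0.1996 0.3394] [ 0.81 -2.9  -0.02]
```

View pics/s22c.png

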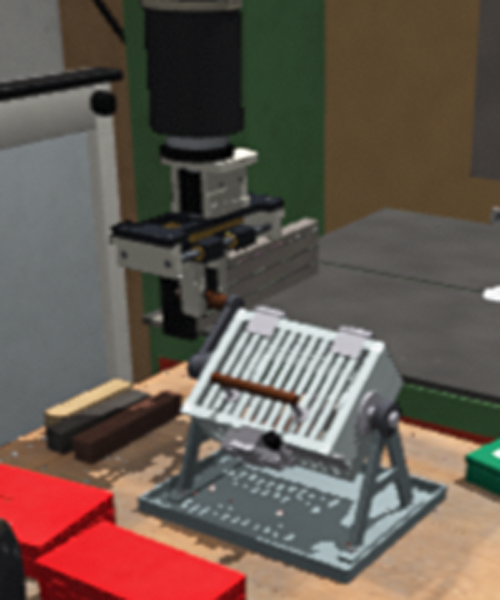

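```bash
python3 -m inch '[[[-0.057,0,0.056,0,0,0],[-0.124,0,0.099,0,0,0],[-0.199,0,0.128,0,0,0],[-0.278,0,0.142,0,0,0],[-0.358,0,0.139,0,0,0],[-0.358,0,0.139,0,0,0]]]'
```

```text
t: 36.83
eef_pos: [0.5568, 0.2018, 0.3681]
ee_rot: [-3.134, 0.008, -1.611]
force: [4.8, 13.0, 3.9]
width: 0.017
```

```bash
python3 -m inch '[[[-0.078,0.021,-0.018,0,0,0],[-0.15,0.024,-0.051,0,0,0],[-0.215,0.027,-0.098,0,0,0],[-0.269,0.029,-0.157,0,0,0],[-0.31,0.03,-0.226,0,0,0],[-0.31,0.03,-0.226,0,0,0]]]'
python3 - <<'E'
from h import *
for c in ("scene",): cv2.imwrite(f'pics/{c}23.png',arm.grab_frame(c))
a=cv2.imread('pics/scene23.png')[60:300,170:370];cv2.imwrite('pics/s23c.png',cv2.resize(a,None,fx=2.5,fy=2.5,interpolation=2))
E
```

```text
t: 37.58
eef_pos: [0.4938, 0.2057, 0.322]
ee_rot: [-3.139, 0.003, -1.611]
force: [-0.0, 3.3, 6.3]
width: 0.0165
```

View pics/s23c.png

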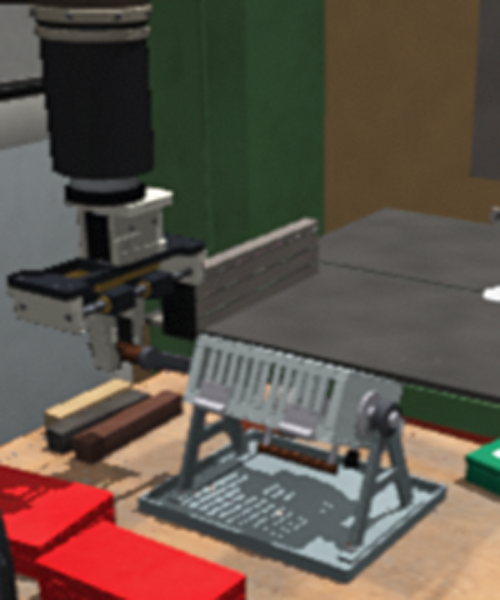

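```bash
python3 -m inch '[[[-0.015,0,-0.038,0,0,0],[-0.027,0.001,-0.076,0,0,0],[-0.034,0.001,-0.116,0,0,0],[-0.038,0.001,-0.155,0,0,0],[-0.038,0.001,-0.165,0,0,0],[-0.038,0.001,-0.165,0,0,0]]]'
python3 -m inch '[[[0,0,-0.01,0,0,0],[0,0,-0.02,0,0,0],[0,0,-0.02,0,0,0]]]'
python3 -m inch '[[[0,0,-0.01,0,0,0],[0,0,-0.02,0,0,0],[0,0,-0.02,0,0,0]]]'
```

```text
t: 38.38
eef_pos: [0.4865, 0.2061, 0.2891]
ee_rot: [-3.14, 0.002, -1.612]
force: [-0.1, 2.5, 8.0]
width: 0.0164
t: 38.75
eef_pos: [0.4865, 0.2061, 0.2877]
ee_rot: [-3.138, 0.003, -1.611]
force: [-10.1, 0.4, 32.7]
width: 0.0168
t: 39.12
eef_pos: [0.4865, 0.2061, 0.286]
ee_rot: [-3.137, 0.003, -1.61]
force: [-19.6, -1.5, 53.2]
width: 0.0169
```

The crank is at its stop: the force rose to 53 N with little further travel. Now I'll relax, release, lift clear and look.

```bash
python3 -m inch '[[[0,0,0.01,0,0,0],[0,0,0.02,0,0,0],[0,0,0.03,0,0,0],[0,0,0.03,0,0,0]]]'
python3 -m inch '[[[0,0,0,0,0,0],[0,0,0,0,0,0],[0,0,0,0,0,0],[0,0,0,0,0,0],[0,0,0,0,0,0]]]' 40
python3 -m inch '[[[0,0,0.1,0,0,0],[0,0,0.25,0,0,0],[0,0,0.45,0,0,0],[0,0,0.65,0,0,0],[0,0,0.85,0,0,0],[0,0,0.9,0,0,0],[0,0,0.9,0,0,0]]]'
python3 - <<'E'
from h import *
for c in ("scene","top","wrist"): cv2.imwrite(f'pics/{c}24.png',arm.grab_frame(c))
a=cv2.imread('pics/scene24.png')[130:300,200:380];cv2.imwrite('pics/s24c.png',cv2.resize(a,None,fx=3.5,fy=3.5,interpolation=2))
E
```

```text
t: 39.62
eef_pos: [0.4865, 0.2061, 0.2872]
ee_rot: [-3.139, 0.003, -1.611]
force: [-2.1, 4.6, 12.3]
width: 0.0165
t: 40.25
eef_pos: [0.486, 0.2051, 0.2857]
ee_rot: [3.141, -0.0, -1.612]
force: [-0.3, 0.1, 0.4]
width: 0.04
t: 41.12
eef_pos: [0.486, 0.2051, 0.466]
ee_rot: [-3.141, 0.001, -1.612]
force: [0.8, 0.0, -0.2]
width: 0.0399
```

View pics/s24c.png

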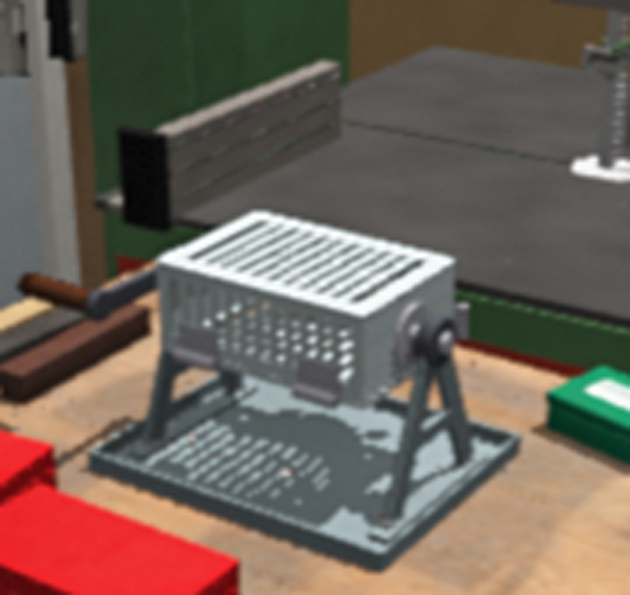

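View pics/top24.png

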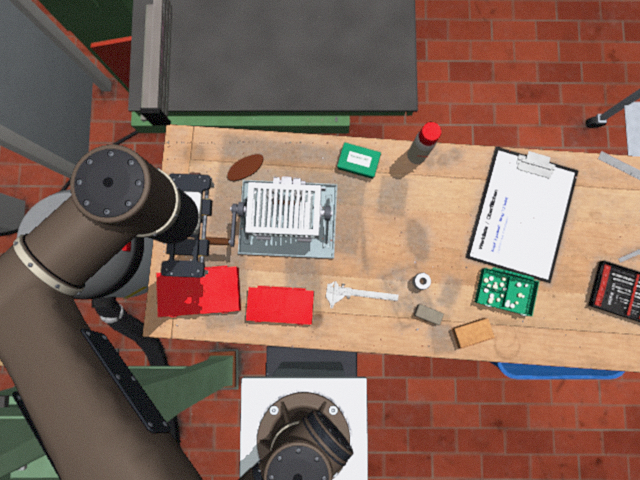

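View pics/wrist24.png

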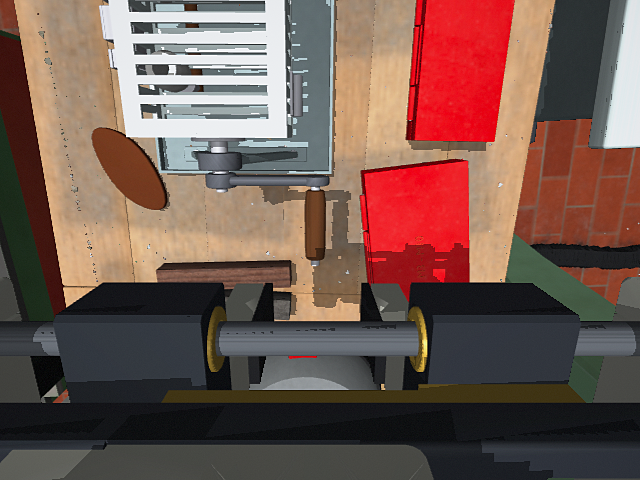

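Run:
```python
from h import *
a=cv2.imread('pics/top5.png').astype(int);b=cv2.imread('pics/top24.png').astype(int)
d=np.abs(a-b).sum(2)
for n,(x0,y0,x1,y1) in dict(whet=(405,295,450,330),cal=(322,278,400,308),green=(335,140,382,180),big=(408,268,435,292),red2=(245,285,315,326),can=(405,120,442,168),gbox=(470,265,540,315)).items(): print(n,int((d[y0:y1,x0:x1]>60).sum()))
print(arm.get_state()['force'].round(1),arm.get_state()['t'])
print(arm.job_done())
```

```text
whet 1
cal 2
green 53
big 0
red2 33
can 0
gbox 6
[-0.5 -1.   0.1] 41.275
the job is handed in; nothing more can be done
None
```

The two collets on the bench are in the basket, the hatch is bolted, and the basket is upside down. I handed the job in at about 41 s of the 210 s.

**What I did**
- **Collets:** I found two and put both in the basket: collet_0 (measured 30 mm across, 31 mm tall) and collet_1 (25 mm, 40 mm). The 41 mm sleeve is the larger look-alike, so I left it standing. I saw no collet_2 or collet_3 in any view, so I took them as absent.
- **Hatch and bolt:** I pulled the hatch over until it fell shut, then pushed the bolt to a hard stop (35 N).
- **Tug test:** I pulled up on the handle with 20 N while the basket was still upright. The handle moved about 2 mm and the bolt held.
- **Turn-over:** I swung the crank to its end stop (53 N), let go and lifted clear.

**Last checks**
- **Pictures:** The basket is upside down with no part in the tray. The bystanders look unmoved; the picture comparison found only a few changed pixels, most of them at the green box and a red box.
- **Not seen directly:**
  - **Bolt:** The knob measured about 37 mm of travel. That matches fully home only if it started about 7 mm in, so I rely on the hard stop and the tug.
  - **Hatch:** I could not see the shut hatch from below after the turn-over.
  - **Collets:** After the turn-over I could make out only one collet through the slots.
- **One contact:** When I released collet_0, an opening finger pressed the basket wall with about 19 N, and I saw no effect.

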